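# Find the steel stamp by its weight and load the engraver

### The arm

A 7-joint arm with a two-finger parallel gripper is mounted at the origin on the work surface. World frame = base frame: x ahead of the robot, y to its left, z up, the work surface at z = 0. Lengths are in m, angles in rad, forces in N, time in s.
With the tool pointing down it reaches from about 0.4 to 0.85 m from the base axis. Payload 4.5 kg.
Tool frame: the origin (TCP) lies on the centre line of the jaws, within the pads' length; the fingertips stand 14 mm ahead of it and the grasp point (between the pads) lies 5 mm behind it (nose_length is the distance from the TCP to the fingertips, in m); x points along the fingers, y is the direction in which the jaws open and shut, and the axes are right-handed (so a half turn about x gives the same grasp; the last joint's range is limited). The gripper opens to 88 mm and grips with 3 to 60 N. Pads are 18 mm wide; open, the fingers measure 123 mm over their backs; the gripper's body (75 mm by 187 mm) begins 45 mm behind the grasp point.
Start: joints at [1.375, 0.689, -0.195, 1.565, 0.157, 0.902, -0.215], TCP at [0.142, -0.609, 0.253] pointing down, gripper open.
Joint ranges: [-3.01, 3.01], [-0.46, 2.08], [-1.47, 1.51], [0.13, 2.56], [-1, 4.14], [0.04, 2.09], [-2.66, 2.66]. Speed limits (rad/s): [2.57, 2.57, 3.14, 3.14, 3.14, 3.14, 3.14].

### API

Orientations are given as a unit quaternion [x, y, z, w].
In Python, from plant import get_state, snapshot, camera_params, finish_job, boxes_of, silhouettes, spot_point, nose_length gives the robot as it stands.
- The arm moves only by the tool apply_moves, never from a script. Its arguments are lists of equal length, an entry for each row: "delta_pos": the shift along the tool's x, y, z in cm, a list of three; "yaw": the turn about the tool's x in rad; "gripper": the opening in per cent of the stroke, from 0 (shut) to 100 (fully open). A call has 1 to 10 rows; each row is the pose to reach, as a shift and turn from the pose measured when the call began, along the tool's axes at that moment; what a row does not reach only later rows make up. A row lasts 1/12 s, in which the tool goes at most 41.7 mm and 7.16 degrees, less where a joint would pass 70% of its speed; a pose out of reach is approached as far as the arm can. A call with a gripper value outside its range is refused whole. The fingers move at their own pace and stop on an object; "force" is the grip in N (left out, the last holds). Time passes only in rows, so rows that repeat a pose let the fingers close. It gives the time, the measured TCP pose, the force and the opening at its end, in the units of the state.
- get_state(): the state, without advancing time (a new reading comes with each control period).
- snapshot(name): name is "side" or "top" or "wrist"; returns the picture (384x512x3 uint8, red, green, blue); there is no depth.
- camera_params(name): a dict with "fovy" (degrees; the focal length in pixels is half the picture's height over the tangent of half this angle, whatever the lens; pixels are square), "cx", "cy" (the principal point, pixels), "dist" ([k1, k2, p1, p2, k3] as OpenCV has them; the pictures are not rectified), "position" and "orientation" of the camera in the world. Camera axes: x right, y down, z forward; pixel columns grow to the right and rows downward; lengths in m; the calibration is good to about 2 mm. A picture is of the moment at which its call begins: read the wrist's pose just before it. camera_params takes no time and is no camera call; for the wrist camera it gives the pose at the moment of the call.
- finish_job(): hands the job in, once; it reports no verdict.
Trained networks look in the newest picture that a camera, given by its name, has taken for a name from the list of things; names that differ only in an ending like _2 or _b are one class to them, and where a whole thing is asked for, a point or a joint stands for the part that bears it (a point fixed in the world has none). Each returns a list of dicts, best first, with "score" (0 to 1); they miss things now and then, are a little off and sometimes report something else, mostly with a low value. They report only what shows in the picture. A call takes as long as a camera call. They do not tell look-alikes from the thing itself.
- boxes_of(thing, camera): "bbox" ([left, top, width, height] in pixels, round what is visible of it).
- silhouettes(thing, camera): "mask" (384x512 bool, what is visible of it) and "bbox" ([left, top, width, height] in pixels, round what is visible of it).
- spot_point(thing, camera): "pixel" ([column, row] in pixels: a listed point, or the origin of a listed thing).
The state is a dict: "clock": time; "q": joint angles; "qd": joint speeds; "joint_torque": joint torques, N m; "tool_pos": TCP position; "eef_rot": TCP orientation; "contact_force": force on the tool from outside, world axes, zero at the start; "moment": the same for the moment, N m; "opening": opening from 0.0 (shut) to 1.0 (fully open).
Only numpy, scipy, OpenCV 4.12 (cv2) and the standard library are available. Lean on these libraries where they do the work, as an engineer would, in place of code of your own. Each camera call takes 0.05 s, during which the arm holds its last target.

### The job

Slide the engraver's guard fully open and move every finished wooden piece from its bed into the wooden tray. Then heft the closed boxes, lids on, to find the heavy one; open it, stand its steel stamp upright on the dark disc in the middle of the bed, put the lid properly back on its box and slide the guard fully shut. All boxes must end closed and upright on the table; leave the mug and the spool alone.

Things in the scene. Friction and masses are not known exactly. Their poses are not given: they have to be found in the camera images.
- bed (a point): centre of the engraver's bed top, 12 mm above the table, marked by a dark 90 mm disc (the point itself does not sink). The bed is the floor of an open well, 190 mm (x) by 170 mm (y) inside, centred here; x and y are the engraver's own axes, level and turned with it, z up
- engraver: white engraver case, fixed, 210 mm (its x) by 360 mm (its y); origin on the table below the bed's centre. 10 mm walls round the well rise to 72 mm above the table; rails along y, 105 to 113 mm either side of the centre line, rise to 84 mm. The solid drive housing, 72 mm high, fills y = 85 to 265 mm
- guard (a joint): how far the clear guard window is slid open along the engraver's +y: 0 = shut over the well (stop), 0.16 m = fully open over the housing (stop). Slides with 1.5 N friction and stays where left. The window is a 208 by 170 by 6 mm plate, underside 75 mm and top 81 mm above the table
- guard_grip (a point): centre of the guard's black grip bar, 97 mm above the table: an upright bar 60 mm long along the engraver's x, 14 mm thick along its y, 32 mm high, standing on the middle of the window, which it moves with. When the guard is shut it stands over the bed's centre. Axes as the engraver's
- bed_plate (a joint): how far the sprung bed plate has sunk: 0 at rest and under light loads (up to 1.5 N), 0.005 m (stop) under the steel stamp's weight
- mug_c (a point): centre of a loose white mug, 76 mm across, 85 mm high; a bystander
- spool_c (a point): centre of a loose thread spool, 44 mm across, 55 mm high; a bystander
- tray_in (a point): centre of the inner floor (5 mm above the table) of the open wooden tray for finished pieces, fixed: 150 mm (its x) by 130 mm (its y) outside, walls 5 mm thick and 30 mm high
- piece_1_c (a point): centre (half-way up) of a finished piece: a wooden cylinder 30 mm across, 38 mm high, 30 g, standing on the bed at the start, 45 mm or so from its neighbour along the engraver's y; one to three are present
- piece_2_c (a point): centre (half-way up) of a finished piece: a wooden cylinder 30 mm across, 38 mm high, 30 g, standing on the bed at the start, 45 mm or so from its neighbour along the engraver's y; one to three are present
- piece_3_c (a point): centre (half-way up) of a finished piece: a wooden cylinder 30 mm across, 38 mm high, 30 g, standing on the bed at the start, 45 mm or so from its neighbour along the engraver's y; one to three are present
- box_p_c (a point): centre of the lower part of one of four identical closed boxes: loose blue tray 64 by 64 mm outside, 36 mm high, walls and floor 5 mm, this point 18 mm above its underside; x, y along its sides. Closed it is 67 mm high. A light box weighs about 0.15 kg in all, the heavy one about 0.43 kg; its name says nothing of its weight
- lid_p_c (a point): centre of box p's loose white lid: hollow cap 49 by 49 mm, 36 mm high, open below, with a 61 mm square flange 5 to 8 mm above its lower edge that rests on the box rim; the 5 mm below hang in the box (2.5 mm play). Seated, this point is 31 mm above box_p_c. Lifts straight off, gripped by the cap above the flange. 30 g; x, y along its sides
- box_q_c (a point): centre of the lower part of one of four identical closed boxes: loose blue tray 64 by 64 mm outside, 36 mm high, walls and floor 5 mm, this point 18 mm above its underside; x, y along its sides. Closed it is 67 mm high. A light box weighs about 0.15 kg in all, the heavy one about 0.43 kg; its name says nothing of its weight
- lid_q_c (a point): centre of box q's loose white lid: hollow cap 49 by 49 mm, 36 mm high, open below, with a 61 mm square flange 5 to 8 mm above its lower edge that rests on the box rim; the 5 mm below hang in the box (2.5 mm play). Seated, this point is 31 mm above box_q_c. Lifts straight off, gripped by the cap above the flange. 30 g; x, y along its sides
- box_r_c (a point): centre of the lower part of one of four identical closed boxes: loose blue tray 64 by 64 mm outside, 36 mm high, walls and floor 5 mm, this point 18 mm above its underside; x, y along its sides. Closed it is 67 mm high. A light box weighs about 0.15 kg in all, the heavy one about 0.43 kg; its name says nothing of its weight
- lid_r_c (a point): centre of box r's loose white lid: hollow cap 49 by 49 mm, 36 mm high, open below, with a 61 mm square flange 5 to 8 mm above its lower edge that rests on the box rim; the 5 mm below hang in the box (2.5 mm play). Seated, this point is 31 mm above box_r_c. Lifts straight off, gripped by the cap above the flange. 30 g; x, y along its sides
- box_s_c (a point): centre of the lower part of one of four identical closed boxes: loose blue tray 64 by 64 mm outside, 36 mm high, walls and floor 5 mm, this point 18 mm above its underside; x, y along its sides. Closed it is 67 mm high. A light box weighs about 0.15 kg in all, the heavy one about 0.43 kg; its name says nothing of its weight
- lid_s_c (a point): centre of box s's loose white lid: hollow cap 49 by 49 mm, 36 mm high, open below, with a 61 mm square flange 5 to 8 mm above its lower edge that rests on the box rim; the 5 mm below hang in the box (2.5 mm play). Seated, this point is 31 mm above box_s_c. Lifts straight off, gripped by the cap above the flange. 30 g; x, y along its sides
- stamp_1_c (a point): centre (half-way up) of the stamp in one of the boxes: round foot 46 mm across, 14 mm high, with a 20 mm stem on it, 56 mm high in all. Stands on the box floor, stem up, the stem rising 25 mm above the open box's rim. One of the four stamps is solid steel, about 0.33 kg; the others are hollow, 0.04 kg, and look the same; its name says nothing of its weight
- stamp_2_c (a point): centre (half-way up) of the stamp in one of the boxes: round foot 46 mm across, 14 mm high, with a 20 mm stem on it, 56 mm high in all. Stands on the box floor, stem up, the stem rising 25 mm above the open box's rim. One of the four stamps is solid steel, about 0.33 kg; the others are hollow, 0.04 kg, and look the same; its name says nothing of its weight
- stamp_3_c (a point): centre (half-way up) of the stamp in one of the boxes: round foot 46 mm across, 14 mm high, with a 20 mm stem on it, 56 mm high in all. Stands on the box floor, stem up, the stem rising 25 mm above the open box's rim. One of the four stamps is solid steel, about 0.33 kg; the others are hollow, 0.04 kg, and look the same; its name says nothing of its weight
- stamp_4_c (a point): centre (half-way up) of the stamp in one of the boxes: round foot 46 mm across, 14 mm high, with a 20 mm stem on it, 56 mm high in all. Stands on the box floor, stem up, the stem rising 25 mm above the open box's rim. One of the four stamps is solid steel, about 0.33 kg; the others are hollow, 0.04 kg, and look the same; its name says nothing of its weight
Things that resemble listed ones, but are neither listed nor needed, are in the scene too. What is shaped like the part that bears lid_q_c but green is not meant.

How it is judged:
By the outcome, as a careful person would: the job done as asked, in the order asked, and still so for the second after the job is handed in, with the robot touching nothing.
Of piece_1, piece_2, piece_3 only 1 to 3 are there at a start; the rules pass over those that are not, and their reading is None.
At some moment in a run one of piece_1, piece_2, piece_3, box_p, box_q, box_r, box_s may be knocked a few centimetres aside while the robot is not near it.
It also fails if it takes over 210 s, if anything falls off the work surface, if the arm or the gripper's body presses on something with over 40 N, if the wrist force passes 120 N, or if a joint passes its speed limit or range.

## Working session

There is one attempt and no reset: what is moved stays moved. The work goes in short steps, Python scripts to look and compute and a tool call to move; the robot and the scene stay as the last step left them, time stands still between calls to the robot, and variables do not carry over. Pictures are saved under pics/ and viewed, and the job is handed in when it is done.

Besides the shell and the picture viewer there is one more tool, called after "Request:" as name(argument=value, ...), one argument or row to a line, values as JSON. apply_moves: Moves the arm, as the interface text tells. Its arguments: {"type":"object","properties":{"delta_pos":{"type":"array"},"yaw":{"type":"array"},"gripper":{"type":"array"},"force":{"type":"number"}},"required":["delta_pos","yaw","gripper"]}

```bash
ls; mkdir -p pics
python3 - <<'E'
from plant import *
import cv2
print(get_state()); print(nose_length)
for c in("side","top","wrist"):
    p=camera_params(c);print(c,p)
    cv2.imwrite(f"pics/{c}0.png",snapshot(c)[:,:,::-1])
E
```

```text
pics
{'clock': 0.0, 'q': array([ 1.37479586,  0.690031  , -0.19450643,  1.56634306,  0.15729327,
        0.90249357, -0.21510669]), 'qd': array([-2.79122535e-04, -5.50311084e-04,  1.38013353e-03,  5.98086166e-05,
        1.49994385e-03, -1.53167614e-03,  6.37675953e-04]), 'joint_torque': array([-6.42583818e-04, -5.27555323e+01, -1.26679637e+00, -1.53423929e+01,
       -5.25728508e-02,  6.70232388e-03,  1.77998295e-04]), 'tool_pos': array([ 0.14217643, -0.60798582,  0.25188074]), 'eef_rot': array([-0.7023191 , -0.08174669,  0.70256336, -0.08043688]), 'contact_force': array([ 0.18105493,  0.0904669 , -0.73079653]), 'moment': array([ 0.02439513,  0.01359196, -0.00433446]), 'opening': 1.0026070902998665}
0.014
side {'fovy': 45.154574503117, 'cx': 251.52420803418758, 'cy': 193.1147876049717, 'dist': array([0.02680478, 0.        , 0.        , 0.        , 0.        ]), 'position': array([ 0.22286485, -0.78214196,  0.81608798]), 'orientation': array([ 0.89034906, -0.22216313,  0.08613904, -0.38794607])}
top {'fovy': 55.6878491630896, 'cx': 253.79488105532812, 'cy': 194.25297490424242, 'dist': array([-0.09596835,  0.        ,  0.        ,  0.        ,  0.        ]), 'position': array([ 0.37535434, -0.05857254,  1.0156889 ]), 'orientation': array([-0.65240992,  0.74964409, -0.08455058,  0.07243088])}
wrist {'fovy': 65.58341789296337, 'cx': 255.14748251158636, 'cy': 194.48792414788997, 'dist': array([-0.01504368,  0.        ,  0.        ,  0.        ,  0.        ]), 'position': array([ 0.20823009, -0.5933236 ,  0.38360232]), 'orientation': array([ 0.77639233, -0.61621226, -0.08333118,  0.1027293 ])}
```

View pics/side0.png

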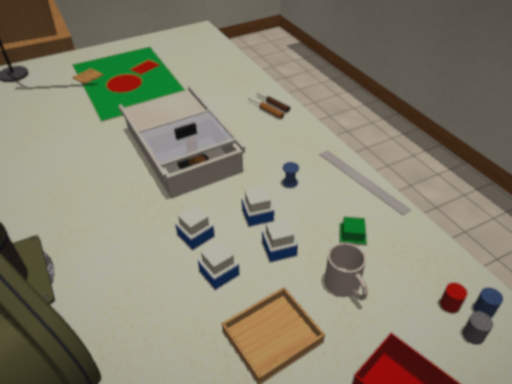

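View pics/top0.png

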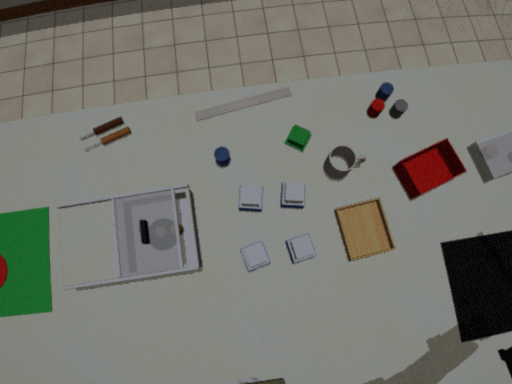

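View pics/wrist0.png

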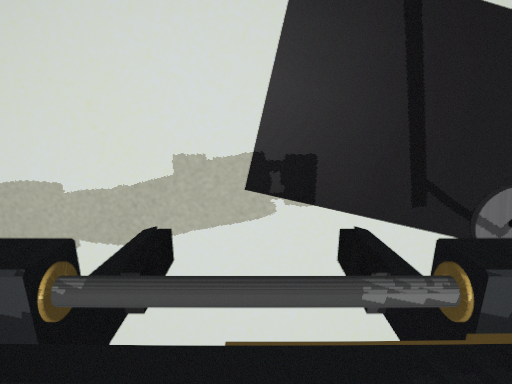

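```bash
cat > h.py <<'E'
import numpy as np, cv2
from scipy.spatial.transform import Rotation as R
from plant import *
def K(p):
    f=192/np.tan(np.radians(p['fovy']/2)); return np.array([[f,0,p['cx']],[0,f,p['cy']],[0,0,1.]])
def ray(p,px):
    u=cv2.undistortPoints(np.array([[px]],float),K(p),p['dist'],criteria=(3,50,1e-9))[0,0]
    return np.array(p['position']),R.from_quat(p['orientation']).as_matrix()@np.array([u[0],u[1],1.])
def atz(p,px,z):
    o,d=ray(p,px); return o+d*(z-o[2])/d[2]
def tri(l):
    A=np.zeros((3,3));b=np.zeros(3);rs=[ray(*x) for x in l]
    for o,d in rs:
        d=d/np.linalg.norm(d);M=np.eye(3)-np.outer(d,d);A+=M;b+=M@o
    X=np.linalg.solve(A,b)
    e=[np.linalg.norm(np.cross(X-o,d/np.linalg.norm(d))) for o,d in rs]
    return X,max(e)
def proj(p,X):
    Rm=R.from_quat(p['orientation']).as_matrix()
    Xc=(np.atleast_2d(X)-p['position'])@Rm
    return cv2.projectPoints(Xc[:,None,:],np.zeros(3),np.zeros(3),K(p),p['dist'])[0][:,0]
def snap(c,name=None):
    p=camera_params(c);im=snapshot(c)
    if name: cv2.imwrite(f"pics/{name}.png",im[:,:,::-1])
    return p,im
def shift(target,yawdir=None):
    """cm shift in tool axes from current to target TCP pos; yawdir = desired world direction angle (rad) of tool y; prints yaw"""
    s=get_state();Rm=R.from_quat(s['eef_rot']).as_matrix()
    d=Rm.T@(np.array(target)-s['tool_pos'])*100
    out=[np.round(d,2).tolist()]
    if yawdir is not None:
        cur=np.arctan2(Rm[1,1],Rm[0,1])
        dy=(yawdir-cur+np.pi/2)%np.pi-np.pi/2  # world ccw
        # tool x points down => ccw about +z = negative about tool x
        out.append(round(-dy,3)); out.append(('q7',round(s['q'][6],2)))
    print('shift',out,'tilt',np.round(Rm[:,0],3),'pos',np.round(s['tool_pos'],4),'t',round(s['clock'],2),'open',round(s['opening'],3),'F',np.round(s['contact_force'],2))
E
python3 - <<'E'
from h import *
P={}
for c in("top","side"):
    P[c],_=snap(c)
names=["bed","engraver","guard_grip","mug_c","spool_c","tray_in","piece_1_c","box_p_c","lid_p_c"]
for n in names:
    for c in("top","side"):
        print(n,c,[(np.round(d['pixel'],1).tolist(),round(d['score'],2)) for d in spot_point(n,c)][:7])
print(get_state()['clock'])
E
```

```text
bed top [([249.8, 195.9], 0.27)]
bed side [([194.1, 160.4], 0.61)]
engraver top [([163.3, 234.2], 0.62), ([295.8, 193.6], 0.62), ([177.4, 230.4], 0.46), ([250.2, 195.0], 0.42)]
engraver side [([195.5, 167.6], 0.79), ([291.6, 172.5], 0.43)]
guard_grip top [([145.3, 232.4], 0.88), ([290.1, 192.9], 0.55)]
guard_grip side [([186.3, 132.1], 0.91)]
mug_c top [([337.4, 161.6], 0.58)]
mug_c side [([191.9, 157.1], 0.56)]
spool_c top [([221.9, 151.3], 0.74), ([255.2, 256.4], 0.3)]
spool_c side [([291.4, 175.7], 0.53)]
tray_in top [([361.6, 230.7], 0.77)]
tray_in side [([272.4, 335.9], 0.59)]
piece_1_c top [([177.0, 224.6], 0.49)]
piece_1_c side [([199.3, 163.7], 0.39)]
box_p_c top [([298.9, 246.6], 0.62)]
box_p_c side [([219.0, 270.7], 0.77), ([184.8, 132.0], 0.52)]
lid_p_c top []
lid_p_c side [([218.0, 269.2], 0.44)]
1.15
```

Run:
```python
import cv2
a=cv2.imread("pics/top0.png")[120:310,40:410]
cv2.imwrite("pics/top0z.png",cv2.resize(a,None,fx=2.1,fy=2.1,interpolation=2))
a=cv2.imread("pics/side0.png")[80:300,110:330]
cv2.imwrite("pics/side0z.png",cv2.resize(a,None,fx=2.7,fy=2.7,interpolation=2))
```

```text
(no output)
```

View pics/top0z.png

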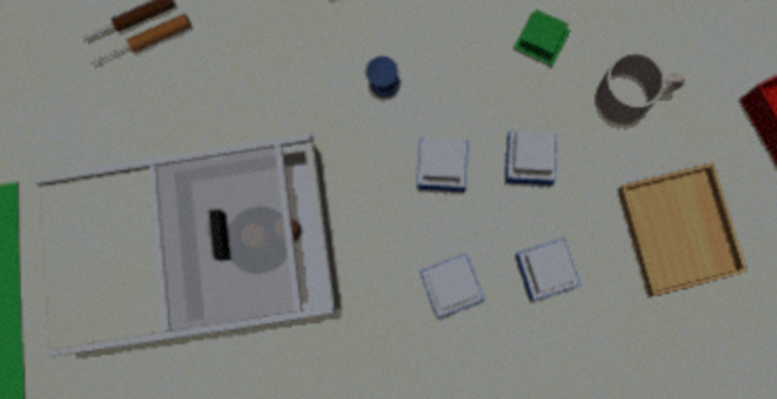

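View pics/side0z.png

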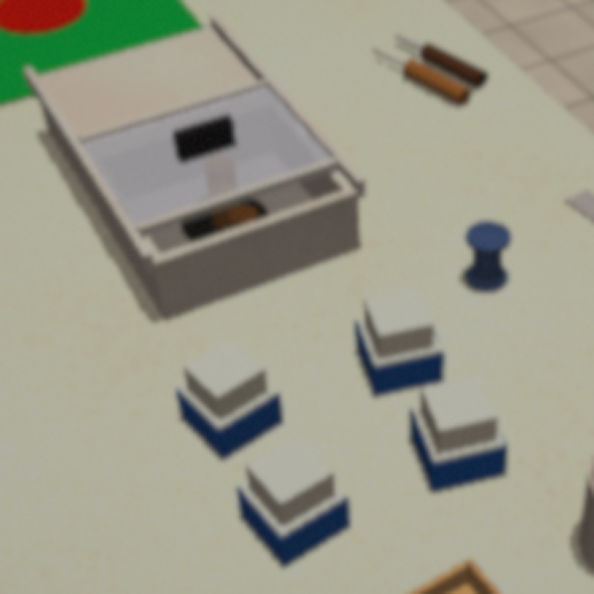

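Run:
```python
from h import *
t=camera_params("top");s=camera_params("side")
z=lambda a,b:(40+a/2.1,120+b/2.1)
zs=lambda a,b:(110+a/2.7,80+b/2.7)
for n,c,h in [("front rail R end",(311,136),.084),("front rail L end",(339,314),.072),("back R",(39,183),.084),("back L",(51,354),.084)]:
    print(n,atz(t,z(*c),h).round(4))
print("grip",tri([(t,(145.3,232.4)),(s,(186.3,132.1))]))
print("disc",atz(t,z(260,240),.012).round(4))
for n,c in dict(A=(442,161),B=(532,156),C=(452,286),D=(550,269),green=(544,36)).items(): print(n,atz(t,z(*c),.067).round(4))
for n,c in dict(A=(398,325),B=(457,415),C=(225,378),D=(290,475)).items(): print(n,atz(s,zs(*c),.065).round(4))
print('tray corners',[atz(t,z(*c),.03).round(3).tolist() for c in [(621,186),(714,165),(746,270),(652,296)]])
print("spool",atz(t,z(382,70),.055).round(4),"mug",atz(t,z(635,82),.085).round(4))
```

```text
Traceback (most recent call last):
  File "h.py", line 10, in atz
    o,d=ray(p,px); return o+d*(z-o[2])/d[2]
        ~~~^^^^^^
  File "h.py", line 7, in ray
    u=cv2.undistortPoints(np.array([[px]],float),K(p),p['dist'],criteria=(3,50,1e-9))[0,0]
      ~~~~~~~~~~~~~~~~~~~^^^^^^^^^^^^^^^^^^^^^^^^^^^^^^^^^^^^^^^^^^^^^^^^^^^^^^^^^^^^
cv2.error: OpenCV(4.12.0) :-1: error: (-5:Bad argument) in function 'undistortPoints'
> Overload resolution failed:
>  - undistortPoints() got an unexpected keyword argument 'criteria'
>  - undistortPoints() got an unexpected keyword argument 'criteria'
```

```bash
sed -i "s/cv2.undistortPoints(\(.*\),criteria=(3,50,1e-9))/cv2.undistortPointsIter(\1,None,None,(3,50,1e-9))/" h.py
cat > m1.py <<'E'
from h import *
t=camera_params("top");s=camera_params("side")
z=lambda a,b:(40+a/2.1,120+b/2.1)
zs=lambda a,b:(110+a/2.7,80+b/2.7)
for n,c,h in [("front rail R end",(311,136),.084),("front rail L end",(339,314),.072),("back R",(39,183),.084),("back L",(51,354),.084)]:
    print(n,atz(t,z(*c),h).round(4))
print("grip",tri([(t,(145.3,232.4)),(s,(186.3,132.1))]))
print("disc",atz(t,z(260,240),.012).round(4))
for n,c in dict(A=(442,161),B=(532,156),C=(452,286),D=(550,269),green=(544,36)).items(): print(n,atz(t,z(*c),.067).round(4))
for n,c in dict(A=(398,325),B=(457,415),C=(225,378),D=(290,475)).items(): print(n,atz(s,zs(*c),.065).round(4))
print('tray corners',[atz(t,z(*c),.03).round(3).tolist() for c in [(621,186),(714,165),(746,270),(652,296)]])
print("spool",atz(t,z(382,70),.055).round(4),"mug",atz(t,z(635,82),.085).round(4))
E
python3 m1.py
```

```text
front rail R end [0.6341 0.0796 0.084 ]
front rail L end [0.4102 0.0701 0.072 ]
back R [0.6216 0.4344 0.084 ]
back L [0.4058 0.4263 0.084 ]
grip (array([0.52225793, 0.19958309, 0.09533658]), np.float64(0.0011931824356714161))
disc [0.5221 0.1718 0.012 ]
A [ 0.583  -0.0803  0.067 ]
B [ 0.5736 -0.1949  0.067 ]
C [ 0.4253 -0.071   0.067 ]
D [ 0.4289 -0.194   0.067 ]
green [ 0.7326 -0.2374  0.067 ]
A [ 0.5811 -0.0943  0.065 ]
B [ 0.5738 -0.2088  0.065 ]
C [ 0.4251 -0.0812  0.065 ]
D [ 0.43   -0.2009  0.065 ]
tray corners [[0.525, -0.31, 0.03], [0.535, -0.44, 0.03], [0.392, -0.454, 0.03], [0.378, -0.324, 0.03]]
spool [ 0.7191 -0.0185  0.055 ] mug [ 0.6479 -0.3401  0.085 ]
```

Run:
```python
from h import *
shift([.45,-.3,.28],np.pi/2)
shift([.5,0.05,.28],np.pi/2)
```

```text
shift [[-2.73, -23.04, -36.98], np.float64(0.23), ('q7', np.float64(-0.22))] tilt [-0. -0. -1.] pos [ 0.1424 -0.6086  0.2527] t 1.15 open 0.997 F [ 0.01 -0.5  -0.17]
shift [[-2.73, -55.98, -49.82], np.float64(0.23), ('q7', np.float64(-0.22))] tilt [-0. -0. -1.] pos [ 0.1424 -0.6086  0.2527] t 1.15 open 0.997 F [ 0.01 -0.5  -0.17]
```

Request:
apply_moves(
  delta_pos=[
    [-2.7, -23, -37],
    [-2.7, -23, -37],
    [-2.7, -23, -37],
    [-2.7, -23, -37],
    [-2.7, -23, -37],
    [-2.7, -23, -37],
    [-2.7, -23, -37],
    [-2.7, -23, -37],
    [-2.7, -23, -37],
    [-2.7, -23, -37],
  ],
  yaw=[0.23, 0.23, 0.23, 0.23, 0.23, 0.23, 0.23, 0.23, 0.23, 0.23],
  gripper=[100, 100, 100, 100, 100, 100, 100, 100, 100, 100],
  force=30,
)

```text
clock: 1.98
tool_pos: [0.4375, -0.3127, 0.2789]
eef_rot: [0.707, -0.0, -0.707, 0.0]
contact_force: [0.8, -0.6, -0.7]
opening: 1.001
```

Run:
```python
from h import *
shift([.45,-.3,.28],np.pi/2)
shift([.5,0.08,.30],np.pi/2)
```

```text
shift [[-0.11, -1.27, -1.25], np.float64(-0.0), ('q7', np.float64(-1.11))] tilt [ 0. -0. -1.] pos [ 0.4375 -0.3127  0.2789] t 1.98 open 1.001 F [ 0.84 -0.63 -0.73]
shift [[-2.12, -39.27, -6.24], np.float64(-0.0), ('q7', np.float64(-1.11))] tilt [ 0. -0. -1.] pos [ 0.4375 -0.3127  0.2789] t 1.98 open 1.001 F [ 0.84 -0.63 -0.73]
```

Request:
apply_moves(
  delta_pos=[
    [-8, -39, -3],
    [-8, -39, -3],
    [-8, -39, -3],
    [-8, -39, -3],
    [-8, -39, -3],
    [-8, -39, -3],
    [-8, -39, -3],
    [-8, -39, -3],
    [-8, -39, -3],
    [-8, -39, -3],
  ],
  yaw=[0, 0, 0, 0, 0, 0, 0, 0, 0, 0],
  gripper=[100, 100, 100, 100, 100, 100, 100, 100, 100, 100],
)

```text
clock: 2.82
tool_pos: [0.4676, 0.0824, 0.3599]
eef_rot: [0.708, 0.003, -0.706, 0.001]
contact_force: [0.8, 0.1, -0.7]
opening: 0.996
```

Run:
```python
from h import *
p,_=snap("wrist","w1");print(p['position'],R.from_quat(p['orientation']).as_matrix().round(2).tolist())
print(spot_point("guard_grip","wrist"))
shift([.522,.2,.2])
```

```text
[0.53504039 0.08201056 0.49169917] [[0.0, -0.97, -0.26], [-1.0, -0.0, 0.0], [-0.0, 0.26, -0.97]]
[{'pixel': [426.6, 180.4], 'score': 0.64}]
shift [[16.04, -11.56, -5.45]] tilt [ 0.003  0.003 -1.   ] pos [0.4681 0.0834 0.3599] t 2.92 open 1.003 F [ 0.04  0.27 -0.56]
```

View pics/w1.png

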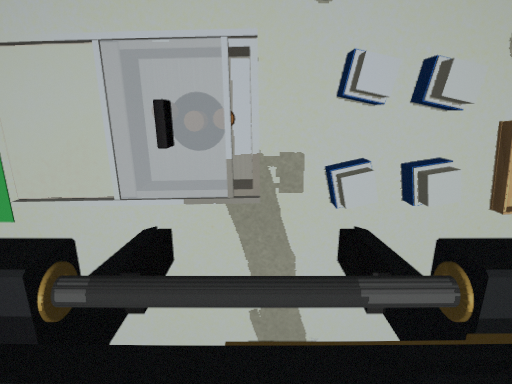

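Run:
```python
from h import *
p=camera_params("wrist")
a=cv2.imread("pics/w1.png")[20:215,70:270]
cv2.imwrite("pics/w1z.png",cv2.resize(a,None,fx=3,fy=3,interpolation=2))
for px in [(154,100),(157,148),(168,99),(173,147)]: print(atz(p,px,.113).round(4),atz(p,px,.081).round(4))
print('disc',atz(p,(196,122),.012)); 
for px in [(257,37),(259,198)]: print('corner',atz(p,px,.084).round(4))
for px in [(2,43)]: print('corner',atz(p,px,.084).round(4))
```

```text
[0.5518 0.2083 0.113 ] [0.5531 0.2189 0.081 ]
[0.4936 0.209  0.113 ] [0.4901 0.2196 0.081 ]
[0.553  0.1911 0.113 ] [0.5545 0.2002 0.081 ]
[0.495  0.1886 0.113 ] [0.4916 0.1975 0.081 ]
disc [0.52348218 0.17808697 0.012     ]
corner [0.6291 0.0836 0.084 ]
corner [0.4209 0.0787 0.084 ]
corner [0.6218 0.4068 0.084 ]
```

View pics/w1z.png

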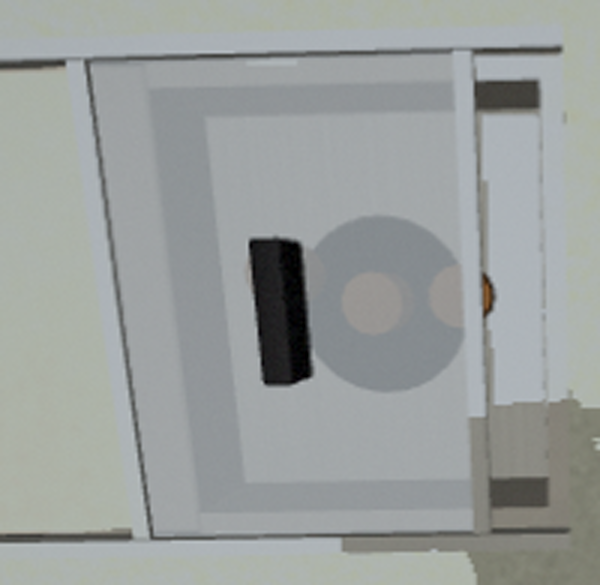

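Request:
apply_moves(
  delta_pos=[
    [16, -11.8, -5.4],
    [16, -11.8, -5.4],
    [16, -11.8, -5.4],
    [16, -11.8, -5.4],
    [16, -11.8, -5.4],
    [16, -11.8, -5.4],
    [16, -11.8, -5.4],
  ],
  yaw=[0, 0, 0, 0, 0, 0, 0],
  gripper=[100, 100, 100, 100, 100, 100, 100],
)

```text
clock: 3.5
tool_pos: [0.5205, 0.2023, 0.1981]
eef_rot: [-0.707, -0.004, 0.708, -0.003]
contact_force: [0.3, -0.1, -0.9]
opening: 1.0
```

Run:
```python
from h import *
p,_=snap("wrist","w2")
snap("side","s2")
shift([.522,.202,.1],np.pi/2)
```

```text
shift [[10.1, -0.12, 0.03], np.float64(0.008), ('q7', np.float64(-2.13))] tilt [ 0.004  0.002 -1.   ] pos [0.5219 0.2006 0.201 ] t 3.6 open 0.999 F [ 0.44 -0.31  0.38]
```

View pics/w2.png

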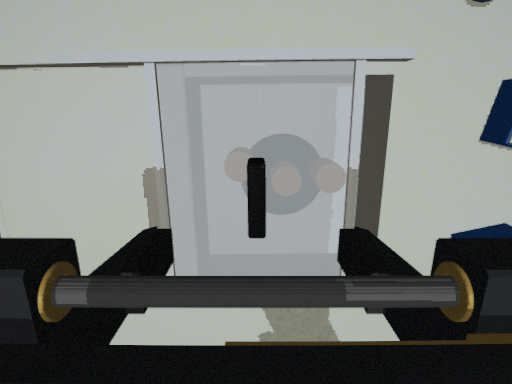

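Request:
apply_moves(
  delta_pos=[
    [4, 0, 0],
    [8, 0, 0],
    [10.1, 0, 0],
    [10.1, 0, 0],
    [10.1, 0, 0],
    [10.1, 0, 0],
    [10.1, 0, 0],
    [10.1, 0, 0],
  ],
  yaw=[0, 0, 0, 0, 0, 0, 0, 0],
  gripper=[100, 100, 100, 100, 0, 0, 0, 0],
  force=20,
)

```text
clock: 4.27
tool_pos: [0.5236, 0.201, 0.1021]
eef_rot: [0.71, 0.004, -0.704, 0.001]
contact_force: [-0.4, -0.2, 0.5]
opening: 0.724
```

Request:
apply_moves(
  delta_pos=[
    [0, 0, 0],
    [0, 0, 0],
    [0, 0, 0],
    [0, 0, 0],
  ],
  yaw=[0, 0, 0, 0],
  gripper=[0, 0, 0, 0],
)

```text
clock: 4.6
tool_pos: [0.5236, 0.2011, 0.1024]
eef_rot: [0.71, 0.004, -0.704, 0.001]
contact_force: [0.3, -0.5, -0.2]
opening: 0.416
```

Run:
```python
from h import *
shift([.517,.334,.1],np.pi/2)
```

```text
shift [[0.28, -13.3, 0.57], np.float64(0.007), ('q7', np.float64(-2.16))] tilt [ 0.008  0.004 -1.   ] pos [0.5236 0.2011 0.1024] t 4.6 open 0.416 F [ 0.29 -0.51 -0.21]
```

Request:
apply_moves(
  delta_pos=[
    [0, 0, 0],
    [0, 0, 0],
    [0, 0, 0],
    [0, 0, 0],
    [0, 0, 0],
    [0, 0, 0],
  ],
  yaw=[0, 0, 0, 0, 0, 0],
  gripper=[0, 0, 0, 0, 0, 0],
)

```text
clock: 5.1
tool_pos: [0.5236, 0.2012, 0.1023]
eef_rot: [0.71, 0.004, -0.704, 0.001]
contact_force: [0.3, -0.1, 0.3]
opening: 0.158
```

Request:
apply_moves(
  delta_pos=[
    [0, -2, 0.1],
    [0, -4, 0.2],
    [0, -6, 0.3],
    [0, -8, 0.3],
    [0, -10, 0.4],
    [0, -11, 0.4],
    [0, -12, 0.5],
    [0, -12.5, 0.5],
    [0, -13, 0.5],
    [0, -13, 0.5],
  ],
  yaw=[0, 0, 0, 0, 0, 0, 0, 0, 0, 0],
  gripper=[0, 0, 0, 0, 0, 0, 0, 0, 0, 0],
)

```text
clock: 5.93
tool_pos: [0.5204, 0.3316, 0.1023]
eef_rot: [0.712, 0.004, -0.703, 0.001]
contact_force: [6.8, 1.3, -7.9]
opening: 0.157
```

Run:
```python
from h import *
shift([.517,.34,.1],np.pi/2)
snap("side","s3")
```

```text
shift [[0.23, -0.84, 0.34], np.float64(0.008), ('q7', np.float64(-2.3))] tilt [ 0.013  0.005 -1.   ] pos [0.5204 0.3316 0.1023] t 5.93 open 0.157 F [ 6.82  1.33 -7.88]
```

View pics/s3.png

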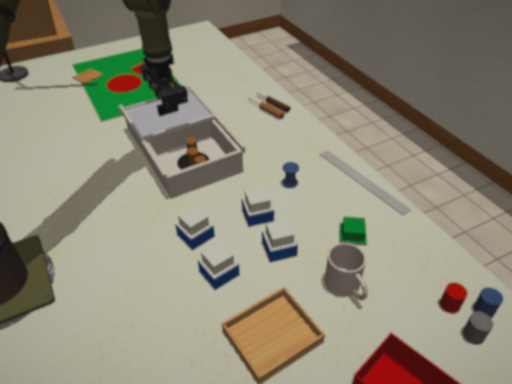

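Request:
apply_moves(
  delta_pos=[
    [0, -0.3, 0],
    [0, -0.6, 0],
    [0, -0.9, 0],
    [0, -0.9, 0],
  ],
  yaw=[0, 0, 0, 0],
  gripper=[0, 0, 0, 0],
)

```text
clock: 6.32
tool_pos: [0.5205, 0.334, 0.1022]
eef_rot: [0.711, -0.0, -0.703, 0.004]
contact_force: [-0.9, -10.8, 6.5]
opening: 0.155
```

Request:
apply_moves(
  delta_pos=[
    [0, 0.2, 0],
    [0, 0.2, 0],
    [0, 0.2, 0],
    [0, 0.2, 0],
    [-3, 0.2, 0],
    [-7, 0.2, 0],
    [-11, 0.2, 0],
    [-15, 0.2, 0],
    [-17, 0.2, 0],
  ],
  yaw=[0, 0, 0, 0, 0, 0, 0, 0, 0],
  gripper=[50, 50, 50, 50, 50, 50, 50, 50, 50],
)

```text
clock: 7.07
tool_pos: [0.52, 0.335, 0.2774]
eef_rot: [0.713, 0.002, -0.701, 0.002]
contact_force: [1.3, 0.7, -0.5]
opening: 0.505
```

Run:
```python
from h import *
shift([.48,.16,.33],np.pi/2)
```

```text
shift [[-5.32, 17.48, 4.01], np.float64(0.005), ('q7', np.float64(-2.27))] tilt [ 0.016 -0.    -1.   ] pos [0.52   0.335  0.2774] t 7.07 open 0.505 F [ 1.27  0.73 -0.5 ]
```

Request:
apply_moves(
  delta_pos=[
    [-4, 3.5, 1],
    [-5.3, 7, 2],
    [-5.3, 10.5, 3],
    [-5.3, 14, 4],
    [-5.3, 17.5, 4],
    [-5.3, 17.5, 4],
    [-5.3, 17.5, 4],
    [-5.3, 17.5, 4],
    [-5.3, 17.5, 4],
    [-5.3, 17.5, 4],
  ],
  yaw=[0.12, 0.24, 0.36, 0.48, 0.6, 0.72, 0.84, 0.96, 1.08, 1.2],
  gripper=[60, 60, 60, 60, 60, 60, 60, 60, 60, 60],
)

```text
clock: 7.9
tool_pos: [0.4802, 0.1607, 0.3306]
eef_rot: [0.589, -0.395, -0.579, -0.403]
contact_force: [0.4, -0.7, -2.0]
opening: 0.603
```

Run:
```python
from h import *
shift([.48,.16,.33],0)
```

```text
shift [[0.06, 0.04, -0.06], np.float64(0.372), ('q7', np.float64(-2.65))] tilt [ 0.018  0.002 -1.   ] pos [0.4802 0.1607 0.3306] t 7.9 open 0.603 F [ 0.44 -0.75 -2.01]
```

Run:
```python
from h import *
print(get_state()['q'].round(2))
```

```text
[-0.92  0.54  0.83  1.85 -0.49  0.94 -2.65]
```

Request:
apply_moves(
  delta_pos=[
    [0, 0, 0],
    [0, 0, 0],
    [0, 0, 0],
    [0, 0, 0],
    [0, 0, 0],
    [0, 0, 0],
    [0, 0, 0],
    [0, 0, 0],
    [0, 0, 0],
    [0, 0, 0],
  ],
  yaw=[-0.12, -0.24, -0.36, -0.48, -0.6, -0.72, -0.84, -0.96, -1.08, -1.2],
  gripper=[60, 60, 60, 60, 60, 60, 60, 60, 60, 60],
)

```text
clock: 8.73
tool_pos: [0.48, 0.1615, 0.3306]
eef_rot: [0.714, 0.004, -0.701, 0.002]
contact_force: [-0.2, 0.4, -1.2]
opening: 0.604
```

Request:
apply_moves(
  delta_pos=[
    [0, 0, 0],
    [0, 0, 0],
    [0, 0, 0],
    [0, 0, 0],
    [0, 0, 0],
    [0, 0, 0],
    [0, 0, 0],
    [0, 0, 0],
    [0, 0, 0],
    [0, 0, 0],
  ],
  yaw=[-0.12, -0.24, -0.36, -0.48, -0.6, -0.72, -0.84, -0.96, -1.08, -1.2],
  gripper=[60, 60, 60, 60, 60, 60, 60, 60, 60, 60],
)

```text
clock: 9.57
tool_pos: [0.4799, 0.1623, 0.3307]
eef_rot: [0.587, 0.401, -0.574, 0.406]
contact_force: [-0.5, -0.4, -0.1]
opening: 0.6
```

Run:
```python
from h import *
print(get_state()['q'].round(2))
shift([.48,.16,.33],0)
```

```text
[-0.48  0.43  0.1   1.83 -0.05  0.87 -0.72]
shift [[0.07, 0.09, 0.22], np.float64(-0.356), ('q7', np.float64(-0.72))] tilt [ 0.019  0.003 -1.   ] pos [0.4799 0.1623 0.3307] t 9.57 open 0.6 F [-0.5  -0.44 -0.08]
```

Request:
apply_moves(
  delta_pos=[
    [0, 0, -1],
    [0, 0, -2],
    [0, 0, -2],
    [0, 0, -2],
    [0, 0, -2],
  ],
  yaw=[-0.12, -0.24, -0.356, -0.356, -0.356],
  gripper=[60, 60, 60, 60, 60],
)

```text
clock: 9.98
tool_pos: [0.4867, 0.1813, 0.3308]
eef_rot: [0.506, 0.496, -0.495, 0.503]
contact_force: [0.1, -0.6, 0.0]
opening: 0.606
```

Run:
```python
from h import *
p,_=snap("wrist","w4")
print(p['position'].round(3))
print([(np.round(d['pixel'],1),round(d['score'],2)) for d in spot_point("piece_1_c","wrist")])
print([(np.round(d['pixel'],1),round(d['score'],2)) for d in spot_point("bed","wrist")])
print([(d['bbox'],round(d['score'],2)) for d in boxes_of("piece_1_c","wrist")])
snap("top","t4")
print([(np.round(d['pixel'],1),round(d['score'],2)) for d in spot_point("piece_1_c","top")])
shift([.522,.17,.1],0)
```

```text
[0.485 0.248 0.463]
[(array([282.3, 199. ]), 0.77)]
[(array([274.5, 161.2]), 0.61), (array([216.2, 321.6]), 0.3)]
[([271.2, 186.4, 23.6, 26.6], 0.87)]
[(array([250.6, 195.5]), 0.68), (array([364.3, 228.8]), 0.66), (array([176.8, 229.9]), 0.57)]
shift [[23.15, 3.09, 1.17], np.float64(-0.001), ('q7', np.float64(-0.46))] tilt [ 0.019  0.003 -1.   ] pos [0.4868 0.181  0.3309] t 10.28 open 0.596 F [ 0.37  0.03 -0.76]
```

View pics/w4.png

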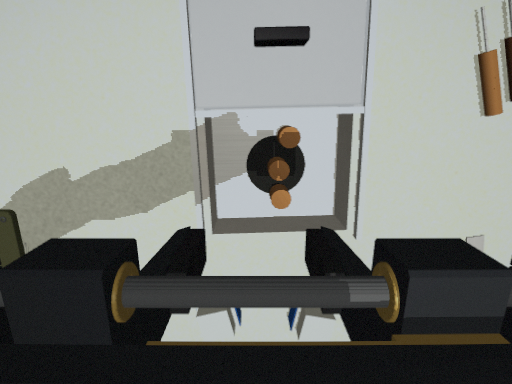

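Run:
```python
from h import *
p=camera_params("wrist")
a=cv2.imread("pics/w4.png")[100:240,190:370]
cv2.imwrite("pics/w4z.png",cv2.resize(a,None,fx=4,fy=4,interpolation=2))
t=camera_params("top");a=cv2.imread("pics/t4.png")[180:290,100:210]
cv2.imwrite("pics/t4z.png",cv2.resize(a,None,fx=5,fy=5,interpolation=2))
```

```text
(no output)
```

View pics/w4z.png

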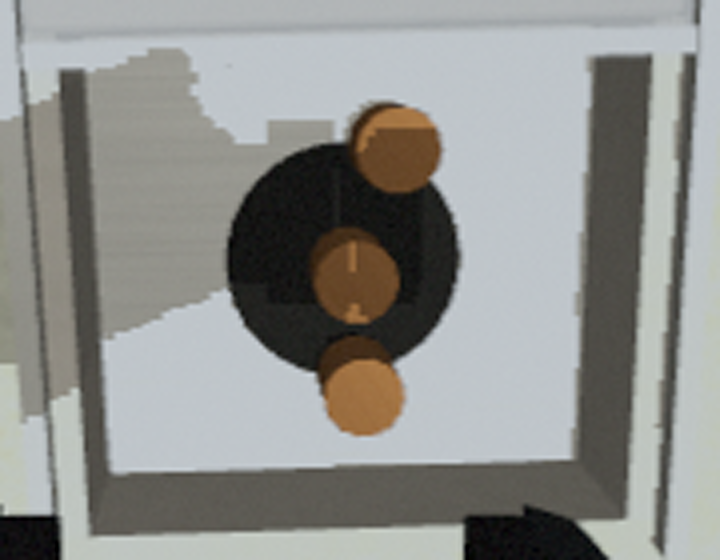

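View pics/t4z.png

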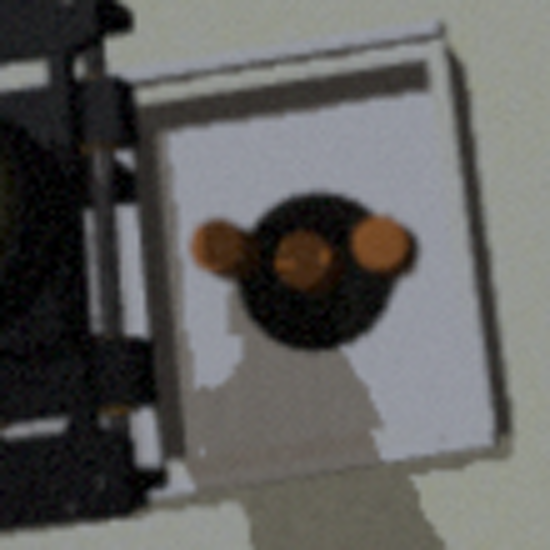

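Run:
```python
from h import *
p=camera_params("wrist");t=camera_params("top")
w=lambda a,b:(190+a/4-.4,100+b/4-.4); tt=lambda a,b:(100+a/5-.4,180+b/5-.4)
for n,a,b,z in [("p_back",(397,150),(219,246),.05),("p_mid",(357,281),(303,259),.05),("p_front",(365,396),(381,244),.05),("disc",(343,257),(314,271),.012)]:
    X,e=tri([(p,w(*a)),(t,tt(*b))])
    print(n,X.round(4),round(e,4),atz(p,w(*a),z).round(4),atz(t,tt(*b),z).round(4))
```

```text
p_back [0.5391 0.2178 0.0471] 0.0001 [0.5386 0.218  0.05  ] [0.5387 0.217  0.05  ]
p_mid [0.5259 0.1725 0.0486] 0.0001 [0.5258 0.1727 0.05  ] [0.5256 0.1721 0.05  ]
p_front [0.5291 0.13   0.0472] 0.0006 [0.5294 0.1307 0.05  ] [0.528  0.1295 0.05  ]
disc [0.5238 0.1753 0.0133] 0.0001 [0.524  0.1751 0.012 ] [0.524  0.1756 0.012 ]
```

Run:
```python
from h import *
shift([.5285,.130,.13],0)
shift([.5285,.130,.038],0)
```

```text
shift [[20.15, 3.8, 5.16], np.float64(-0.001), ('q7', np.float64(-0.46))] tilt [ 0.019  0.003 -1.   ] pos [0.4868 0.181  0.3309] t 10.28 open 0.596 F [ 0.37  0.03 -0.76]
shift [[29.35, 3.63, 5.19], np.float64(-0.001), ('q7', np.float64(-0.46))] tilt [ 0.019  0.003 -1.   ] pos [0.4868 0.181  0.3309] t 10.28 open 0.596 F [ 0.37  0.03 -0.76]
```

Request:
apply_moves(
  delta_pos=[
    [4, 3.8, 5.2],
    [8, 3.8, 5.2],
    [12, 3.8, 5.2],
    [16, 3.8, 5.2],
    [20, 3.8, 5.2],
    [23, 3.7, 5.2],
    [26, 3.7, 5.2],
    [28, 3.6, 5.2],
    [29.3, 3.6, 5.2],
    [29.3, 3.6, 5.2],
  ],
  yaw=[0, 0, 0, 0, 0, 0, 0, 0, 0, 0],
  gripper=[60, 60, 60, 60, 60, 60, 60, 60, 60, 60],
)

```text
clock: 11.12
tool_pos: [0.527, 0.1297, 0.0362]
eef_rot: [0.504, 0.497, -0.496, 0.503]
contact_force: [-0.1, 0.5, 0.6]
opening: 0.598
```

Request:
apply_moves(
  delta_pos=[
    [0, 0, 0],
    [0, 0, 0],
    [0, 0, 0],
    [0, 0, 0],
    [0, 0, 0],
    [0, 0, 0],
  ],
  yaw=[0, 0, 0, 0, 0, 0],
  gripper=[0, 0, 0, 0, 0, 0],
  force=15,
)

```text
clock: 11.62
tool_pos: [0.5279, 0.1299, 0.0371]
eef_rot: [0.505, 0.496, -0.495, 0.503]
contact_force: [0.9, 0.2, 1.3]
opening: 0.338
```

Run:
```python
from h import *
shift([.5285,.130,.2],0)
shift([.5285,-.2,.22],0)
```

```text
shift [[-16.29, 0.34, -0.05], np.float64(-0.001), ('q7', np.float64(-0.36))] tilt [ 0.017  0.003 -1.   ] pos [0.5279 0.1299 0.0371] t 11.62 open 0.338 F [0.94 0.19 1.26]
shift [[-18.38, 0.4, 32.94], np.float64(-0.001), ('q7', np.float64(-0.36))] tilt [ 0.017  0.003 -1.   ] pos [0.5279 0.1299 0.0371] t 11.62 open 0.338 F [0.94 0.19 1.26]
```

Request:
apply_moves(
  delta_pos=[
    [-4, 0, 0],
    [-8, 0, 0],
    [-12, 0, 0],
    [-15, 0, 4],
    [-15, 0, 8],
    [-15, 0, 12],
    [-15, 0, 16],
    [-15, 0, 20],
    [-15, 0, 24],
    [-15, 0, 28],
  ],
  yaw=[0, 0, 0, 0, 0, 0, 0, 0, 0, 0],
  gripper=[0, 0, 0, 0, 0, 0, 0, 0, 0, 0],
)

```text
clock: 12.45
tool_pos: [0.5244, -0.1526, 0.1866]
eef_rot: [0.505, 0.496, -0.495, 0.503]
contact_force: [0.8, -0.1, -0.2]
opening: 0.334
```

Run:
```python
from h import *
shift([.46,-.42,.12],0)
snap("wrist","w5")
print(get_state()['q'].round(2))
```

```text
shift [[6.48, -6.52, 26.76], np.float64(-0.001), ('q7', np.float64(0.1))] tilt [ 0.017  0.003 -1.   ] pos [ 0.5244 -0.1526  0.1866] t 12.45 open 0.334 F [ 0.84 -0.1  -0.23]
[ 0.27  0.67 -0.08  1.88  0.1   0.57  0.1 ]
```

View pics/w5.png

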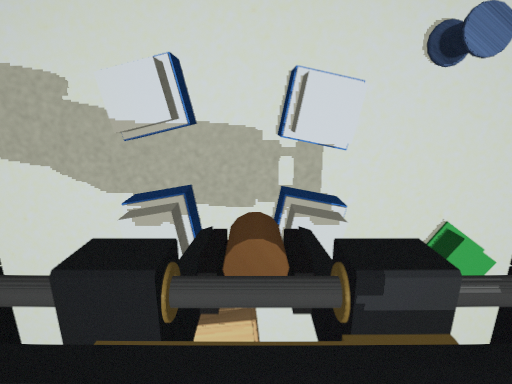

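Request:
apply_moves(
  delta_pos=[
    [0, -1, 4],
    [0, -2, 8],
    [0, -3, 12],
    [0, -4, 16],
    [0, -5, 20],
    [0, -6, 24],
    [2, -6.5, 26.8],
    [4, -6.5, 26.8],
    [6.4, -6.5, 26.8],
    [6.4, -6.5, 26.8],
  ],
  yaw=[0, 0, 0, 0, 0, 0, 0, 0, 0, 0],
  gripper=[0, 0, 0, 0, 0, 0, 0, 0, 0, 0],
)

```text
clock: 13.33
tool_pos: [0.4523, -0.4306, 0.119]
eef_rot: [0.506, 0.493, -0.502, 0.499]
contact_force: [-0.9, 1.3, -0.8]
opening: 0.335
```

Run:
```python
from h import *
shift([.46,-.42,.032],0)
p,_=snap("wrist","w6")
```

```text
shift [[8.71, 0.66, -1.08], np.float64(-0.016), ('q7', np.float64(0.52))] tilt [ 0.011 -0.001 -1.   ] pos [ 0.4523 -0.4306  0.119 ] t 13.33 open 0.335 F [-0.94  1.26 -0.82]
```

View pics/w6.png

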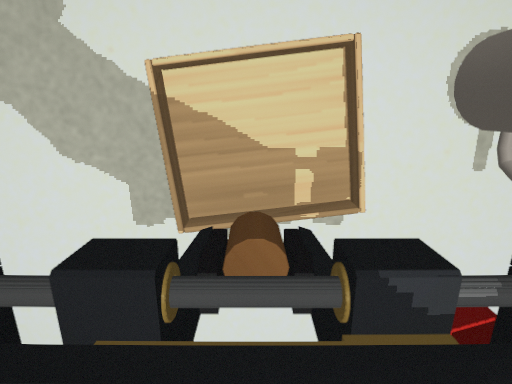

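Run:
```python
from h import *
p=camera_params("wrist")
c=[atz(p,px,.03) for px in [(148,61),(358,35),(364,211),(181,231)]]
print(np.round(c,3).tolist(),np.mean(c,0)); print(get_state()['tool_pos'])
```

```text
[[0.383, -0.327, 0.03], [0.527, -0.313, 0.03], [0.541, -0.439, 0.03], [0.396, -0.453, 0.03]] [ 0.46188856 -0.3831148   0.03      ]
[ 0.4537716  -0.43046465  0.12112119]
```

Request:
apply_moves(
  delta_pos=[
    [0, 1.2, -1.2],
    [2, 1.2, -1.2],
    [4, 1.1, -1.2],
    [6, 1.1, -1.2],
    [7.5, 1.1, -1.2],
    [8.4, 1.1, -1.2],
    [8.8, 1.1, -1.2],
    [9, 1.1, -1.2],
    [9, 1.1, -1.2],
  ],
  yaw=[0, 0, 0, 0, 0, 0, 0, 0, 0],
  gripper=[0, 0, 0, 0, 0, 0, 0, 0, 0],
)

```text
clock: 14.13
tool_pos: [0.4667, -0.4189, 0.032]
eef_rot: [0.506, 0.492, -0.501, 0.501]
contact_force: [0.3, 0.5, -0.0]
opening: 0.337
```

Request:
apply_moves(
  delta_pos=[
    [0.2, 0, 0],
    [0.2, 0, 0],
    [0.2, 0, 0],
    [0.2, 0, 0],
    [0.2, 0, 0],
    [-3, 0, 0],
    [-7, 0, 0],
    [-11, 0, 0],
    [-15, 0, 0],
    [-15, 0, 0],
  ],
  yaw=[0, 0, 0, 0, 0, 0, 0, 0, 0, 0],
  gripper=[0, 0, 60, 60, 60, 60, 60, 60, 60, 60],
)

```text
clock: 14.97
tool_pos: [0.4683, -0.4215, 0.1902]
eef_rot: [0.507, 0.487, -0.5, 0.505]
contact_force: [0.9, -1.1, 0.2]
opening: 0.6
```

Run:
```python
from h import *
snap("wrist","w7")
shift([.5255,-.08,.2],0)
shift([.5255,.173,.2],0)
```

```text
shift [[-1.5, 5.38, -34.12], np.float64(-0.015), ('q7', np.float64(0.51))] tilt [ 0.021 -0.009 -1.   ] pos [ 0.467  -0.4205  0.1868] t 15.02 open 0.603 F [ 0.63 -0.34 -0.73]
shift [[-1.73, 5.0, -59.41], np.float64(-0.015), ('q7', np.float64(0.51))] tilt [ 0.021 -0.009 -1.   ] pos [ 0.467  -0.4205  0.1868] t 15.02 open 0.603 F [ 0.63 -0.34 -0.73]
```

View pics/w7.png

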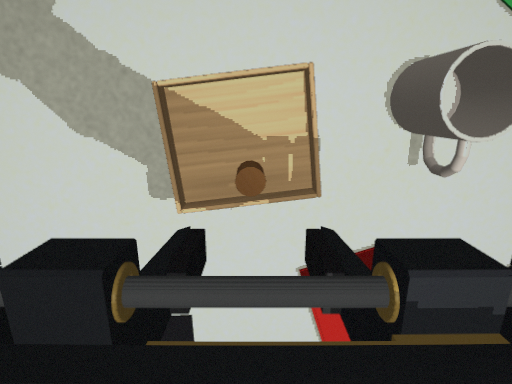

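Request:
apply_moves(
  delta_pos=[
    [-1, 0.4, -4],
    [-1.5, 0.8, -8],
    [-1.5, 1.2, -12],
    [-1.5, 1.6, -16],
    [-1.5, 2, -20],
    [-1.5, 2.5, -24],
    [-1.5, 3, -28],
    [-1.5, 3.5, -32],
    [-1.5, 4, -36],
    [-1.5, 4.5, -40],
  ],
  yaw=[0, 0, 0, 0, 0, 0, 0, 0, 0, 0],
  gripper=[60, 60, 60, 60, 60, 60, 60, 60, 60, 60],
)

```text
clock: 15.85
tool_pos: [0.5168, -0.0192, 0.1983]
eef_rot: [0.506, 0.489, -0.501, 0.503]
contact_force: [0.3, -0.2, -0.8]
opening: 0.602
```

Run:
```python
from h import *
shift([.5255,.1725,.13],0)
shift([.5255,.1725,.038],0)
```

```text
shift [[6.66, 0.45, -19.25], np.float64(-0.015), ('q7', np.float64(-0.15))] tilt [ 0.019 -0.009 -1.   ] pos [ 0.5168 -0.0192  0.1983] t 15.85 open 0.602 F [ 0.28 -0.16 -0.8 ]
shift [[15.86, 0.28, -19.33], np.float64(-0.015), ('q7', np.float64(-0.15))] tilt [ 0.019 -0.009 -1.   ] pos [ 0.5168 -0.0192  0.1983] t 15.85 open 0.602 F [ 0.28 -0.16 -0.8 ]
```

Request:
apply_moves(
  delta_pos=[
    [0, 0, -4],
    [0, 0.1, -8],
    [0, 0.2, -12],
    [0, 0.3, -16],
    [2, 0.4, -19.3],
    [4, 0.4, -19.3],
    [4, 0.4, -19.3],
  ],
  yaw=[0, 0, 0, 0, 0, 0, 0],
  gripper=[60, 60, 60, 60, 60, 60, 60],
)

```text
clock: 16.43
tool_pos: [0.5213, 0.1754, 0.1527]
eef_rot: [0.503, 0.492, -0.502, 0.503]
contact_force: [-0.4, -2.0, -0.3]
opening: 0.6
```

Run:
```python
from h import *
p,_=snap("wrist","w8")
shift([.5255,.1725,.038],0)
print(proj(p,[[.5258,.1725,.05],[.5388,.2175,.05],[.524,.175,.012]]))
```

```text
shift [[11.63, 0.17, -0.1], np.float64(-0.013), ('q7', np.float64(-0.45))] tilt [ 0.013 -0.012 -1.   ] pos [0.5222 0.173  0.1542] t 16.48 open 0.6 F [-0.32 -0.69  0.31]
[[258.64869097 200.62389998]
 [274.90057923 145.123088  ]
 [255.75416728 186.30795019]]
```

View pics/w8.png

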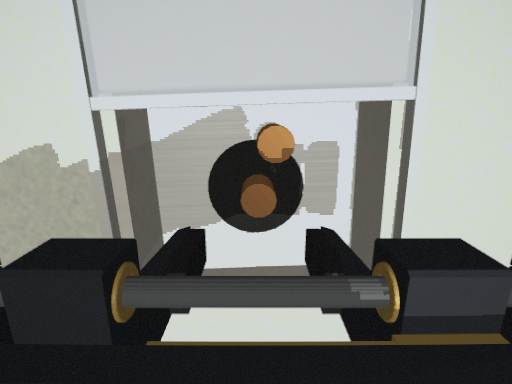

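Request:
apply_moves(
  delta_pos=[
    [4, 0.2, -0.1],
    [8, 0.2, -0.1],
    [10.5, 0.2, -0.1],
    [11.5, 0.2, -0.1],
    [11.5, 0.2, -0.1],
    [11.5, 0.2, -0.1],
  ],
  yaw=[0, 0, 0, 0, 0, 0],
  gripper=[60, 60, 60, 60, 60, 60],
)

```text
clock: 16.98
tool_pos: [0.5265, 0.1714, 0.0402]
eef_rot: [0.504, 0.489, -0.503, 0.503]
contact_force: [-0.0, -0.6, 0.6]
opening: 0.597
```

Request:
apply_moves(
  delta_pos=[
    [0, 0, 0],
    [0, 0, 0],
    [0, 0, 0],
    [0, 0, 0],
    [0, 0, 0],
    [0, 0, 0],
  ],
  yaw=[0, 0, 0, 0, 0, 0],
  gripper=[0, 0, 0, 0, 0, 0],
)

```text
clock: 17.48
tool_pos: [0.527, 0.1716, 0.0407]
eef_rot: [0.505, 0.489, -0.503, 0.503]
contact_force: [0.5, 0.3, 1.9]
opening: 0.333
```

Request:
apply_moves(
  delta_pos=[
    [-4, 0, 0],
    [-8, 0, 0],
    [-12, 0, 0],
    [-16, -0.4, 4],
    [-16, -0.8, 8],
    [-16, -1.2, 12],
    [-16, -1.6, 16],
    [-16, -2, 20],
    [-16, -2.4, 24],
    [-16, -2.8, 28],
  ],
  yaw=[0, 0, 0, 0, 0, 0, 0, 0, 0, 0],
  gripper=[0, 0, 0, 0, 0, 0, 0, 0, 0, 0],
)

```text
clock: 18.32
tool_pos: [0.4918, -0.105, 0.2037]
eef_rot: [0.504, 0.489, -0.503, 0.503]
contact_force: [1.3, 0.2, -0.3]
opening: 0.332
```

Run:
```python
from h import *
shift([.462,-.383,.12],0)
shift([.462,-.383,.033],0)
```

```text
shift [[8.67, -2.71, 27.74], np.float64(-0.014), ('q7', np.float64(-0.01))] tilt [ 0.015 -0.012 -1.   ] pos [ 0.4918 -0.105   0.2037] t 18.32 open 0.332 F [ 1.28  0.25 -0.28]
shift [[17.36, -2.84, 27.64], np.float64(-0.014), ('q7', np.float64(-0.01))] tilt [ 0.015 -0.012 -1.   ] pos [ 0.4918 -0.105   0.2037] t 18.32 open 0.332 F [ 1.28  0.25 -0.28]
```

Request:
apply_moves(
  delta_pos=[
    [0, -0.4, 4],
    [0, -0.8, 8],
    [0, -1.2, 12],
    [0, -1.6, 16],
    [0, -2, 20],
    [0, -2.5, 24],
    [3, -2.7, 27.5],
    [6, -2.7, 27.7],
    [8, -2.7, 27.7],
    [8, -2.7, 27.7],
  ],
  yaw=[0, 0, 0, 0, 0, 0, 0, 0, 0, 0],
  gripper=[0, 0, 0, 0, 0, 0, 0, 0, 0, 0],
)

```text
clock: 19.15
tool_pos: [0.4588, -0.3816, 0.1223]
eef_rot: [0.504, 0.492, -0.504, 0.5]
contact_force: [-0.8, 0.6, 0.3]
opening: 0.334
```

Run:
```python
from h import *
shift([.462,-.381,.034],0)
```

```text
shift [[8.83, 0.24, -0.13], np.float64(-0.016), ('q7', np.float64(0.44))] tilt [ 0.008 -0.007 -1.   ] pos [ 0.4588 -0.3816  0.1223] t 19.15 open 0.334 F [-0.8   0.59  0.33]
```

Request:
apply_moves(
  delta_pos=[
    [3, 0.2, -0.1],
    [6, 0.2, -0.1],
    [7.5, 0.2, -0.1],
    [8.4, 0.2, -0.1],
    [8.8, 0.2, -0.1],
    [8.8, 0.2, -0.1],
    [8.8, 0.2, -0.1],
    [8.8, 0.2, -0.1],
  ],
  yaw=[0, 0, 0, 0, 0, 0, 0, 0],
  gripper=[0, 0, 0, 0, 0, 0, 0, 0],
)

```text
clock: 19.82
tool_pos: [0.4625, -0.3818, 0.0357]
eef_rot: [0.504, 0.491, -0.504, 0.501]
contact_force: [0.5, 0.3, -0.3]
opening: 0.332
```

Request:
apply_moves(
  delta_pos=[
    [0, 0, 0],
    [0, 0, 0],
    [0, 0, 0],
    [-2, 0, 0],
    [-6, 0, 0],
    [-10, 0, 0],
    [-14, 0, 0],
    [-15.5, 0, 0],
    [-15.5, 0, 0],
    [-15.5, 0, 0],
  ],
  yaw=[0, 0, 0, 0, 0, 0, 0, 0, 0, 0],
  gripper=[60, 60, 60, 60, 60, 60, 60, 60, 60, 60],
)

```text
clock: 20.65
tool_pos: [0.4611, -0.3807, 0.1917]
eef_rot: [0.504, 0.49, -0.504, 0.501]
contact_force: [1.1, -0.8, -0.4]
opening: 0.598
```

Request:
apply_moves(
  delta_pos=[
    [-1, 0.4, -4],
    [-1.5, 0.8, -8],
    [-1.5, 1.2, -12],
    [-1.5, 1.6, -16],
    [-1.5, 2, -20],
    [-1.5, 2.5, -24],
    [-1.5, 3, -28],
    [-1.5, 3.5, -32],
    [-1.5, 4, -36],
    [-1.5, 4.5, -40],
  ],
  yaw=[0, 0, 0, 0, 0, 0, 0, 0, 0, 0],
  gripper=[60, 60, 60, 60, 60, 60, 60, 60, 60, 60],
)

```text
clock: 21.48
tool_pos: [0.5111, 0.0205, 0.2014]
eef_rot: [-0.503, -0.491, 0.505, -0.501]
contact_force: [0.6, 0.3, 0.0]
opening: 0.597
```

Run:
```python
from h import *
shift([.538,.217,.16],0)
```

```text
shift [[3.95, 2.34, -19.74], np.float64(-0.016), ('q7', np.float64(-0.23))] tilt [ 0.008 -0.011 -1.   ] pos [0.5111 0.0205 0.2014] t 21.48 open 0.597 F [0.56 0.31 0.05]
```

Request:
apply_moves(
  delta_pos=[
    [0, 0.5, -4],
    [0, 1, -8],
    [0, 1.5, -12],
    [0, 2, -16],
    [2, 2.3, -19.7],
    [4, 2.3, -19.7],
    [4, 2.3, -19.7],
    [4, 2.3, -19.7],
  ],
  yaw=[0, 0, 0, 0, 0, 0, 0, 0],
  gripper=[60, 60, 60, 60, 60, 60, 60, 60],
)

```text
clock: 22.15
tool_pos: [0.5358, 0.2153, 0.1572]
eef_rot: [-0.501, -0.492, 0.507, -0.5]
contact_force: [-0.0, -0.1, 0.3]
opening: 0.596
```

Run:
```python
from h import *
p,_=snap("wrist","w9")
shift([.5385,.2175,.041],0)
print(proj(p,[[.5388,.2175,.05],[.524,.175,.012]]))
```

```text
shift [[11.75, 0.08, -0.45], np.float64(-0.018), ('q7', np.float64(-0.51))] tilt [ 0.005 -0.014 -1.   ] pos [0.537  0.2147 0.1585] t 22.2 open 0.599 F [ 0.1  -0.79 -0.04]
[[257.82138657 192.66480336]
 [243.05522805 223.88463565]]
```

View pics/w9.png

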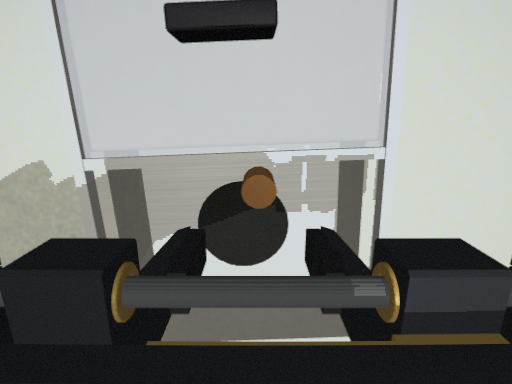

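Request:
apply_moves(
  delta_pos=[
    [4, 0.1, -0.3],
    [8, 0.1, -0.3],
    [10.5, 0.1, -0.4],
    [11.5, 0.1, -0.4],
    [11.7, 0.1, -0.4],
    [11.7, 0.1, -0.4],
  ],
  yaw=[0, 0, 0, 0, 0, 0],
  gripper=[60, 60, 60, 60, 60, 60],
)

```text
clock: 22.7
tool_pos: [0.5395, 0.216, 0.0423]
eef_rot: [-0.503, -0.49, 0.507, -0.5]
contact_force: [0.5, 0.5, 0.3]
opening: 0.601
```

Request:
apply_moves(
  delta_pos=[
    [0, 0, 0],
    [0, 0, 0],
    [0, 0, 0],
    [0, 0, 0],
    [0, 0, 0],
    [0, 0, 0],
  ],
  yaw=[0, 0, 0, 0, 0, 0],
  gripper=[0, 0, 0, 0, 0, 0],
)

```text
clock: 23.2
tool_pos: [0.5402, 0.2163, 0.0429]
eef_rot: [-0.503, -0.49, 0.506, -0.5]
contact_force: [1.2, 0.2, 1.7]
opening: 0.337
```

Request:
apply_moves(
  delta_pos=[
    [-4, 0, 0],
    [-8, 0, 0],
    [-12, 0, 0],
    [-16, -0.4, 4],
    [-16, -0.8, 8],
    [-16, -1.2, 12],
    [-16, -1.6, 16],
    [-16, -2, 20],
    [-16, -2.4, 24],
    [-16, -2.8, 28],
  ],
  yaw=[0, 0, 0, 0, 0, 0, 0, 0, 0, 0],
  gripper=[0, 0, 0, 0, 0, 0, 0, 0, 0, 0],
)

```text
clock: 24.03
tool_pos: [0.5049, -0.06, 0.2064]
eef_rot: [-0.503, -0.49, 0.506, -0.5]
contact_force: [0.6, 0.5, 0.2]
opening: 0.335
```

Run:
```python
from h import *
shift([.458,-.344,.12],0)
```

```text
shift [[8.99, -4.22, 28.37], np.float64(-0.019), ('q7', np.float64(-0.09))] tilt [ 0.007 -0.014 -1.   ] pos [ 0.5049 -0.06    0.2064] t 24.03 open 0.335 F [0.57 0.46 0.22]
```

Request:
apply_moves(
  delta_pos=[
    [0, -0.6, 4],
    [0, -1.2, 8],
    [0, -1.8, 12],
    [0, -2.4, 16],
    [0, -3, 20],
    [0, -3.6, 24],
    [3, -4.2, 28],
    [6, -4.2, 28.4],
    [8, -4.2, 28.4],
    [8, -4.2, 28.4],
  ],
  yaw=[0, 0, 0, 0, 0, 0, 0, 0, 0, 0],
  gripper=[0, 0, 0, 0, 0, 0, 0, 0, 0, 0],
)

```text
clock: 24.87
tool_pos: [0.4549, -0.3438, 0.1259]
eef_rot: [-0.503, -0.492, 0.508, -0.497]
contact_force: [-0.0, 0.1, -0.1]
opening: 0.334
```

Run:
```python
from h import *
snap("wrist","w10")
shift([.459,-.343,.036],0)
```

```text
shift [[9.21, 0.22, -0.13], np.float64(-0.019), ('q7', np.float64(0.37))] tilt [ 0.003 -0.01  -1.   ] pos [ 0.4565 -0.3433  0.1281] t 24.92 open 0.338 F [ 0.22 -0.57  1.09]
```

View pics/w10.png

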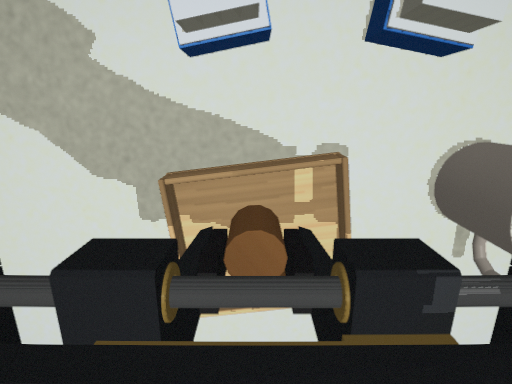

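Request:
apply_moves(
  delta_pos=[
    [3, 0.2, 0.1],
    [6, 0.2, 0.1],
    [7.5, 0.2, 0.1],
    [8.6, 0.2, 0.1],
    [9.1, 0.2, 0.1],
    [9.1, 0.2, 0.1],
    [9.1, 0.2, 0.1],
    [9.1, 0.2, 0.1],
  ],
  yaw=[0, 0, 0, 0, 0, 0, 0, 0],
  gripper=[0, 0, 0, 0, 0, 0, 0, 0],
)

```text
clock: 25.58
tool_pos: [0.4597, -0.3457, 0.0385]
eef_rot: [-0.503, -0.491, 0.506, -0.499]
contact_force: [-0.4, 0.5, 0.1]
opening: 0.336
```

Request:
apply_moves(
  delta_pos=[
    [0, 0, 0],
    [0, 0, 0],
    [0, 0, 0],
    [-2, 0, 0],
    [-6, 0, 0],
    [-10, 0, 0],
    [-14, 0, 0],
    [-18, 0, -2],
    [-20, 0, -4],
    [-20, 0, -4],
  ],
  yaw=[0, 0, 0, 0, 0, 0, 0, 0, 0, 0],
  gripper=[60, 60, 60, 60, 60, 60, 60, 60, 60, 60],
)

```text
clock: 26.42
tool_pos: [0.4626, -0.3001, 0.2432]
eef_rot: [0.504, 0.49, -0.503, 0.503]
contact_force: [0.7, 1.5, -0.5]
opening: 0.598
```

Run:
```python
from h import *
p,_=snap("wrist","w11")
snap("top","t11");snap("side","s11")
shift([.459,-.343,.036],0)
```

```text
shift [[20.22, -0.01, 3.69], np.float64(-0.019), ('q7', np.float64(0.35))] tilt [ 0.004 -0.012 -1.   ] pos [ 0.4589 -0.3037  0.2378] t 26.57 open 0.597 F [ 0.11 -0.23 -0.51]
```

View pics/w11.png

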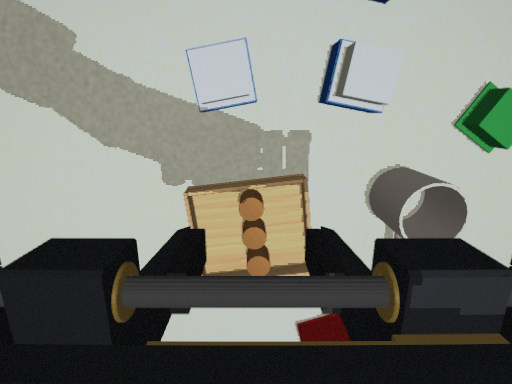

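View pics/t11.png

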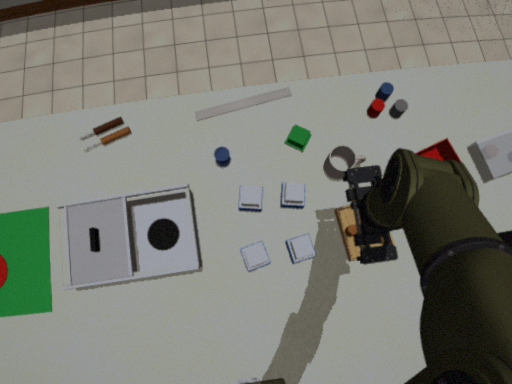

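View pics/s11.png

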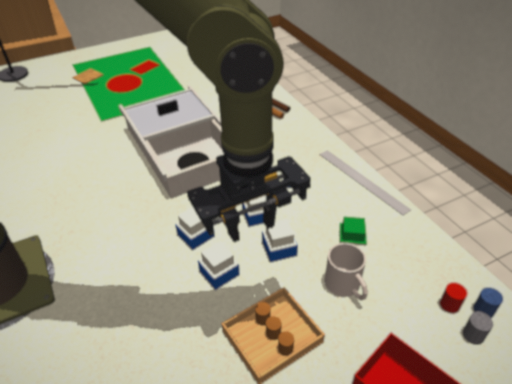

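Request:
apply_moves(
  delta_pos=[
    [-4, 1, -4],
    [-8, 2, -8],
    [-12, 2.5, -9],
    [-14, 3, -9],
    [-14, 3, -9],
    [-14, 3, -9],
    [-14, 3, -9],
  ],
  yaw=[0, 0, 0, 0, 0, 0, 0],
  gripper=[100, 100, 100, 100, 100, 100, 100],
)

```text
clock: 27.15
tool_pos: [0.489, -0.2137, 0.3749]
eef_rot: [-0.502, -0.491, 0.508, -0.498]
contact_force: [-0.5, 0.5, -0.5]
opening: 1.0
```

Run:
```python
from h import *
p,_=snap("wrist","w12")
print(p['position'].round(3))
for n in("box_p_c","lid_p_c"):
    for d in silhouettes(n,"wrist"):
        m=d['mask'].astype(np.uint8); r=cv2.minAreaRect(cv2.findNonZero(m)); print(n,round(d['score'],2),np.round(d['bbox']),np.round(r[0],1),np.round(r[1],1),round(r[2],1))
```

```text
[ 0.491 -0.145  0.506]
box_p_c 0.46 [233. 121.   7.  20.] [236.5 129.7] [18.7  2.6] 74.7
lid_p_c 0.56 [198. 120.  43.  45.] [217.7 144.1] [40.5 39.6] 78.3
```

View pics/w12.png

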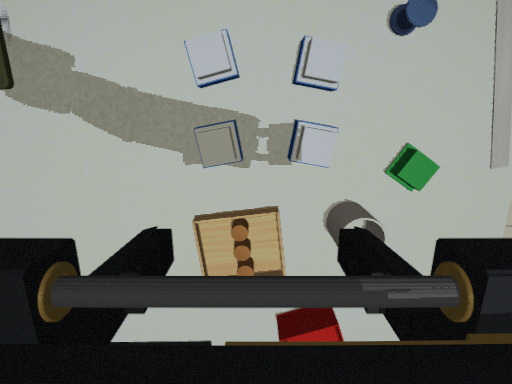

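Run:
```python
import cv2
a=cv2.imread("pics/w12.png")[20:180,170:360]
cv2.imwrite("pics/w12z.png",cv2.resize(a,None,fx=4,fy=4,interpolation=2)[:600])
```

```text
(no output)
```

View pics/w12z.png

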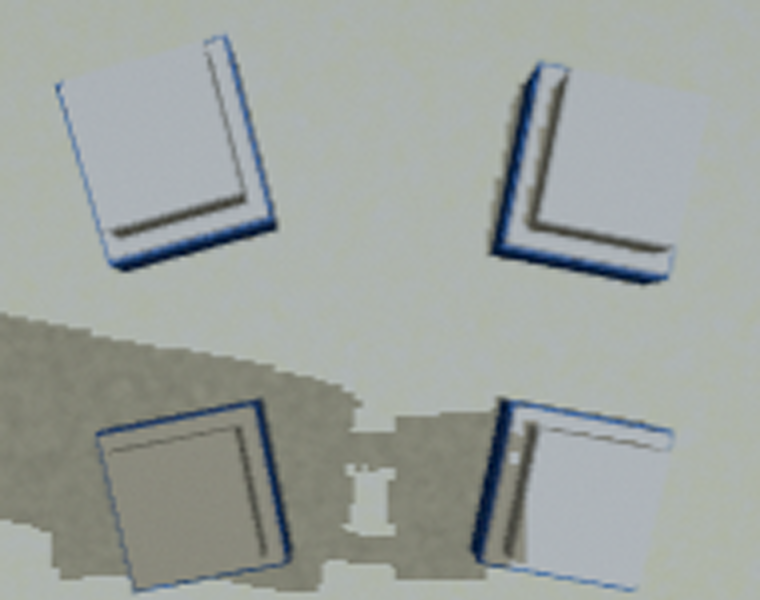

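```bash
cat > m2.py <<'E'
from h import *
from scipy.optimize import least_squares
def fitsq(pts,h):  # pts: dict corner idx(sx,sy)->world xy
    S=np.array([k for k in pts])*h;W=np.array([v for v in pts.values()])
    def f(q):
        c,s=np.cos(q[2]),np.sin(q[2]);return (S@np.array([[c,s],[-s,c]])+q[:2]-W).ravel()
    r=least_squares(f,[*W.mean(0),0]);return r.x,np.abs(r.fun).max()
E
python3 - <<'E'
from m2 import *
p=camera_params("wrist");w=lambda a,b:(170+a/4-.4,20+b/4-.4)
TL,TR,BL,BR=(-1,1),(1,1),(-1,-1),(1,-1)
d=dict(C={TR:(224,36),BR:(272,220),BL:(110,263),TL:(57,85)},A={TL:(538,63),BL:(498,246),BR:(664,274)},
D={TL:(98,432),TR:(258,401),BR:(288,560),BL:(133,590)},B={TL:(511,402),BL:(484,554),TR:(673,432),BR:(633,590)})
for n,c in d.items():
    q,e=fitsq({k:atz(p,w(*v),.036)[:2] for k,v in c.items()},.032); print(n,q.round(4),np.degrees(q[2]).round(1),e.round(4))
shift([.4,.0,.3],0)
E
```

```text
C [ 0.4279 -0.0701  0.2307] 13.2 0.0011
A [ 0.5866 -0.0797 -0.1968] -11.3 0.0014
D [ 0.4314 -0.1945  0.1575] 9.0 0.0011
B [ 0.5802 -0.1973 -0.2073] -11.9 0.0027
shift [[7.2, -9.29, -21.25], np.float64(-0.021), ('q7', np.float64(0.22))] tilt [-0.001 -0.011 -1.   ] pos [ 0.4884 -0.2136  0.3743] t 27.3 open 1.002 F [0.4  0.21 0.11]
```

Run:
```python
from h import *
shift([.4314,-.1945,.13],.1575)
shift([.4314,-.1945,.023],.1575)
```

```text
shift [[24.41, -5.73, -2.07], np.float64(-0.179), ('q7', np.float64(0.22))] tilt [-0.001 -0.011 -1.   ] pos [ 0.4884 -0.2136  0.3743] t 27.3 open 1.002 F [0.4  0.21 0.11]
shift [[35.11, -5.73, -2.19], np.float64(-0.179), ('q7', np.float64(0.22))] tilt [-0.001 -0.011 -1.   ] pos [ 0.4884 -0.2136  0.3743] t 27.3 open 1.002 F [0.4  0.21 0.11]
```

Request:
apply_moves(
  delta_pos=[
    [4, -3, -1],
    [8, -5.7, -2],
    [12, -5.7, -2],
    [16, -5.7, -2],
    [20, -5.7, -2],
    [24, -5.7, -2.1],
    [24, -5.7, -2.1],
    [24, -5.7, -2.1],
  ],
  yaw=[-0.1, -0.18, -0.18, -0.18, -0.18, -0.18, -0.18, -0.18],
  gripper=[100, 100, 100, 100, 100, 100, 100, 100],
)

```text
clock: 27.97
tool_pos: [0.4283, -0.1936, 0.1301]
eef_rot: [0.454, 0.539, -0.463, 0.537]
contact_force: [-0.2, 0.3, 0.3]
opening: 1.0
```

Run:
```python
from h import *
p,_=snap("wrist","w13")
shift([.4314,-.1945,.023],.1575)
s=get_state();Rm=R.from_quat(s['eef_rot']).as_matrix()
```

```text
shift [[10.91, 0.24, -0.02], np.float64(0.001), ('q7', np.float64(0.23))] tilt [-0.006 -0.01  -1.   ] pos [ 0.4297 -0.1941  0.1321] t 28.02 open 0.998 F [ 0.85  0.76 -0.99]
```

View pics/w13.png

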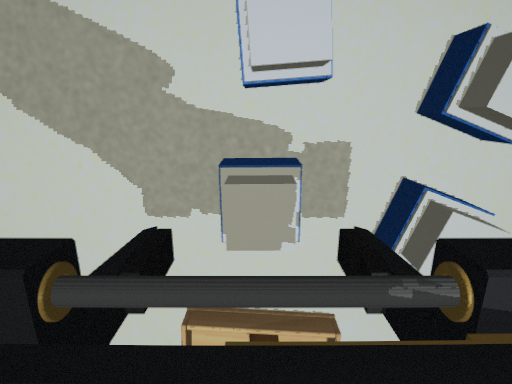

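Request:
apply_moves(
  delta_pos=[
    [3, 0.2, 0],
    [6, 0.2, 0],
    [8, 0.2, 0],
    [10, 0.2, 0],
    [10.8, 0.2, 0],
    [10.8, 0.2, 0],
    [10.8, 0.2, 0],
    [10.8, 0.2, 0],
    [10.8, 0.2, 0],
    [10.8, 0.2, 0],
  ],
  yaw=[0, 0, 0, 0, 0, 0, 0, 0, 0, 0],
  gripper=[100, 100, 100, 100, 100, 100, 0, 0, 0, 0],
  force=25,
)

```text
clock: 28.85
tool_pos: [0.4316, -0.1951, 0.0251]
eef_rot: [0.455, 0.537, -0.463, 0.539]
contact_force: [2.0, -0.7, 8.4]
opening: 0.728
```

Request:
apply_moves(
  delta_pos=[
    [0, 0, 0],
    [0, 0, 0],
    [0, 0, 0],
  ],
  yaw=[0, 0, 0],
  gripper=[0, 0, 0],
)

```text
clock: 29.1
tool_pos: [0.4317, -0.1951, 0.0254]
eef_rot: [0.455, 0.537, -0.463, 0.539]
contact_force: [0.0, 0.4, -1.6]
opening: 0.723
```

Request:
apply_moves(
  delta_pos=[
    [-0.5, 0, 0],
    [-1, 0, 0],
    [-1.5, 0, 0],
    [-2, 0, 0],
    [-2.5, 0, 0],
    [-2.5, 0, 0],
    [-2.5, 0, 0],
    [-2.5, 0, 0],
    [-2.5, 0, 0],
  ],
  yaw=[0, 0, 0, 0, 0, 0, 0, 0, 0],
  gripper=[0, 0, 0, 0, 0, 0, 0, 0, 0],
)

```text
clock: 29.85
tool_pos: [0.4317, -0.1948, 0.0502]
eef_rot: [0.455, 0.537, -0.463, 0.539]
contact_force: [-0.5, 0.4, -1.4]
opening: 0.725
```

```bash
cat > wt.py <<'E'
from h import *
F=[];T=[]
for i in range(8):
    snapshot("side"); s=get_state(); F.append(s['contact_force']);T.append(s['joint_torque'])
print(np.mean(F,0).round(2),np.std(F,0).round(2),np.mean(T,0).round(2))
shift([0,0,0])
E
python3 wt.py
```

```text
[-0.27 -0.12 -1.27] [0.53 0.37 0.42] [ 1.000e-02 -4.812e+01  1.180e+00 -2.130e+00 -0.000e+00  5.000e-02
  0.000e+00]
shift [[5.01, -39.55, -26.07]] tilt [-0.004 -0.01  -1.   ] pos [ 0.4317 -0.1949  0.0503] t 30.25 open 0.723 F [-0.02 -0.8  -1.51]
```

Request:
apply_moves(
  delta_pos=[
    [0.8, 0, 0],
    [1.6, 0, 0],
    [2.2, 0, 0],
    [2.45, 0, 0],
    [2.45, 0, 0],
    [2.45, 0, 0],
    [2.45, 0, 0],
    [2.45, 0, 0],
    [2.45, 0, 0],
    [2.45, 0, 0],
  ],
  yaw=[0, 0, 0, 0, 0, 0, 0, 0, 0, 0],
  gripper=[0, 0, 0, 0, 0, 100, 100, 100, 100, 100],
)

```text
clock: 31.08
tool_pos: [0.4317, -0.1951, 0.0258]
eef_rot: [0.455, 0.537, -0.463, 0.539]
contact_force: [-0.4, -0.5, -1.0]
opening: 1.004
```

Request:
apply_moves(
  delta_pos=[
    [-3, 0, 0],
    [-6, 0, 0],
    [-9, 0, 0],
    [-12, 0, 0],
    [-12, 0, 0],
  ],
  yaw=[0, 0, 0, 0, 0],
  gripper=[100, 100, 100, 100, 100],
)

```text
clock: 31.5
tool_pos: [0.4343, -0.1948, 0.1501]
eef_rot: [0.457, 0.534, -0.462, 0.542]
contact_force: [0.3, -0.4, -0.4]
opening: 0.997
```

Run:
```python
from h import *
p,_=snap("wrist","w14")
shift([.5802,-.1973,.15],-.2073)
shift([.4279,-.0701,.15],.2307)
```

```text
shift [[-0.16, 14.43, 2.56], np.float64(0.364), ('q7', np.float64(0.21))] tilt [ 0.001 -0.012 -1.   ] pos [ 0.4336 -0.1946  0.1482] t 31.55 open 1.0 F [-0.11  0.08 -0.7 ]
shift [[-0.33, 1.38, -12.38], np.float64(-0.074), ('q7', np.float64(0.21))] tilt [ 0.001 -0.012 -1.   ] pos [ 0.4336 -0.1946  0.1482] t 31.55 open 1.0 F [-0.11  0.08 -0.7 ]
```

View pics/w14.png

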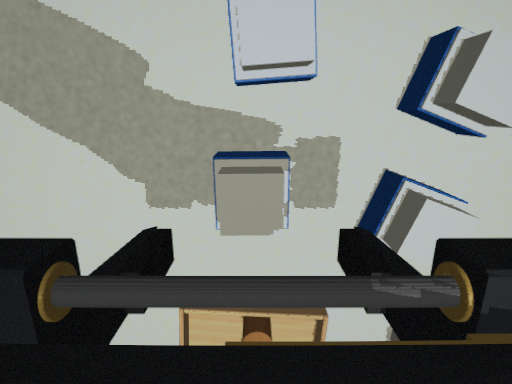

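Request:
apply_moves(
  delta_pos=[
    [0, 0.4, -4],
    [0, 0.9, -8],
    [0, 1.4, -12.4],
    [0, 1.4, -12.4],
    [0, 1.4, -12.4],
    [0, 1.4, -12.4],
  ],
  yaw=[-0.04, -0.07, -0.07, -0.07, -0.07, -0.07],
  gripper=[100, 100, 100, 100, 100, 100],
)

```text
clock: 32.05
tool_pos: [0.4276, -0.0702, 0.146]
eef_rot: [0.436, 0.551, -0.444, 0.556]
contact_force: [-0.5, -0.1, 0.9]
opening: 1.002
```

Run:
```python
from h import *
p,_=snap("wrist","w15")
shift([.4279,-.0701,.0245],.2307)
```

```text
shift [[12.16, 0.08, -0.27], np.float64(-0.005), ('q7', np.float64(0.04))] tilt [ 0.    -0.013 -1.   ] pos [ 0.4277 -0.0713  0.1462] t 32.1 open 1.001 F [-0.12  0.21  0.  ]
```

View pics/w15.png

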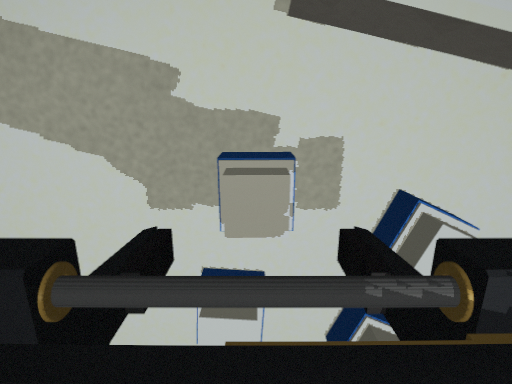

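Request:
apply_moves(
  delta_pos=[
    [3, 0.1, -0.2],
    [6, 0.1, -0.2],
    [9, 0.1, -0.2],
    [11, 0.1, -0.2],
    [12, 0.1, -0.2],
    [12.1, 0.1, -0.2],
    [12.1, 0.1, -0.2],
    [12.1, 0.1, -0.2],
    [12.1, 0.1, -0.2],
    [12.1, 0.1, -0.2],
  ],
  yaw=[0, 0, 0, 0, 0, 0, 0, 0, 0, 0],
  gripper=[100, 100, 100, 100, 100, 100, 0, 0, 0, 0],
)

```text
clock: 32.93
tool_pos: [0.4263, -0.0741, 0.0252]
eef_rot: [0.436, 0.55, -0.447, 0.554]
contact_force: [-15.4, -3.6, 36.2]
opening: 0.726
```

Request:
apply_moves(
  delta_pos=[
    [0, 0, 0],
    [0, 0, 0],
    [0, 0, 0],
  ],
  yaw=[0, 0, 0],
  gripper=[0, 0, 0],
)

```text
clock: 33.18
tool_pos: [0.426, -0.0762, 0.0248]
eef_rot: [0.437, 0.549, -0.449, 0.553]
contact_force: [-0.5, 0.9, -0.7]
opening: 0.724
```

Request:
apply_moves(
  delta_pos=[
    [-0.5, 0, 0],
    [-1, 0, 0],
    [-1.5, 0, 0],
    [-2, 0, 0],
    [-2.5, 0, 0],
    [-2.5, 0, 0],
    [-2.5, 0, 0],
    [-2.5, 0, 0],
    [-2.5, 0, 0],
  ],
  yaw=[0, 0, 0, 0, 0, 0, 0, 0, 0],
  gripper=[0, 0, 0, 0, 0, 0, 0, 0, 0],
)

```text
clock: 33.93
tool_pos: [0.426, -0.0762, 0.0494]
eef_rot: [0.437, 0.549, -0.449, 0.553]
contact_force: [0.6, -0.1, -1.0]
opening: 0.724
```

```bash
python3 wt.py
```

```text
[-0.37  0.04 -1.44] [0.64 0.4  0.39] [ 4.000e-02 -4.581e+01 -1.400e-01 -1.000e-02  0.000e+00  1.000e-02
 -0.000e+00]
shift [[5.07, -39.95, -16.63]] tilt [-0.005 -0.017 -1.   ] pos [ 0.4261 -0.0757  0.0497] t 34.33 open 0.724 F [-0.89 -0.28 -1.05]
```

Run:
```python
from h import *
print(get_state()['q'].round(2))
a=snap("side","s16")[1][60:330,120:420]
cv2.imwrite("pics/s16z.png",cv2.resize(a[:,:,::-1],None,fx=2.2,fy=2.2,interpolation=2))
snap("wrist","w16")
```

```text
[ 0.14  0.88 -0.14  2.27  1.51  0.12 -1.24]
```

View pics/s16z.png

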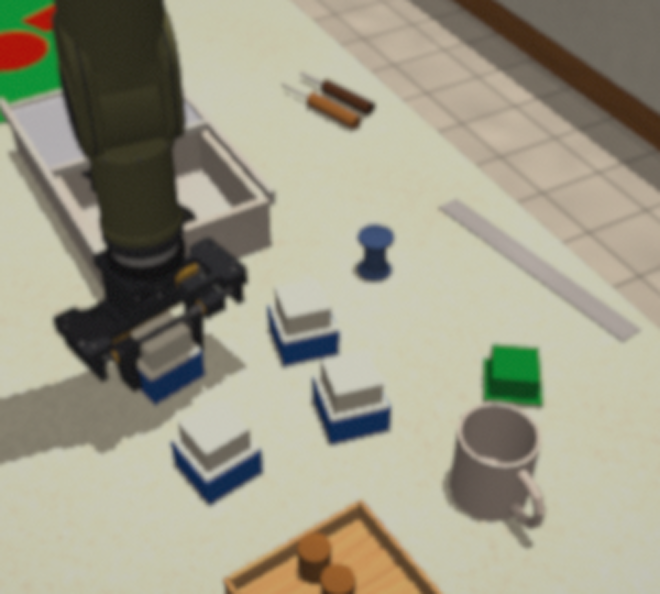

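View pics/w16.png

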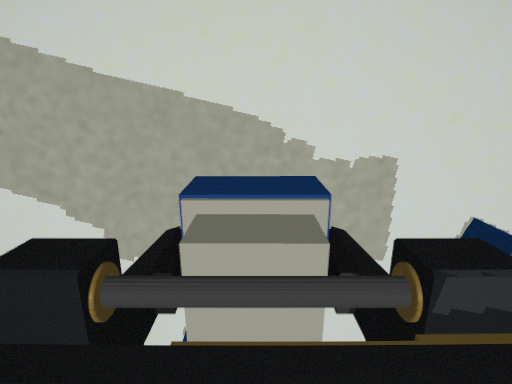

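Request:
apply_moves(
  delta_pos=[
    [0.6, 0, 0],
    [1.2, 0, 0],
    [1.8, 0, 0],
    [2.2, 0, 0],
    [2.4, 0, 0],
    [2.4, 0, 0],
  ],
  yaw=[0, 0, 0, 0, 0, 0],
  gripper=[0, 0, 0, 0, 0, 0],
)

```text
clock: 34.93
tool_pos: [0.4258, -0.0762, 0.0254]
eef_rot: [0.437, 0.549, -0.449, 0.553]
contact_force: [0.2, 0.1, -0.9]
opening: 0.727
```

Run:
```python
from h import *
print(get_state()['q'].round(2))
shift([.43,-.076,.15])
```

```text
[ 0.22  0.94 -0.26  2.26  1.73  0.23 -1.46]
shift [[-12.46, 0.3, 0.26]] tilt [-0.006 -0.016 -1.   ] pos [ 0.4258 -0.0762  0.0254] t 34.93 open 0.727 F [ 0.23  0.14 -0.86]
```

Request:
apply_moves(
  delta_pos=[
    [0.05, 0, 0],
    [0.05, 0, 0],
    [0.05, 0, 0],
    [0.05, 0, 0],
    [0.05, 0, 0],
    [-2, 0, 0],
    [-4, 0, 0],
    [-7, 0.2, 0],
    [-10, 0.3, 0],
    [-12.4, 0.3, 0],
  ],
  yaw=[0, 0, 0, 0, 0, 0, 0, 0, 0, 0],
  gripper=[0, 100, 100, 100, 100, 100, 100, 100, 100, 100],
)

```text
clock: 35.77
tool_pos: [0.428, -0.0737, 0.1456]
eef_rot: [0.435, 0.551, -0.45, 0.552]
contact_force: [1.6, -1.3, -0.8]
opening: 1.0
```

Run:
```python
from h import *
p,_=snap("wrist","w17")
print(get_state()['q'].round(2))
shift([.5802,-.1973,.15],-.2073)
shift([.5866,-.0797,.15],-.2)
```

```text
[ 0.4   0.69 -0.55  2.2   0.85  0.48 -0.62]
shift [[0.38, 11.89, 15.52], np.float64(0.425), ('q7', np.float64(-0.62))] tilt [-0.002 -0.013 -1.   ] pos [ 0.4306 -0.0714  0.1524] t 35.82 open 0.999 F [ 0.69 -0.93  4.45]
shift [[0.23, 15.06, 4.18], np.float64(0.418), ('q7', np.float64(-0.62))] tilt [-0.002 -0.013 -1.   ] pos [ 0.4306 -0.0714  0.1524] t 35.82 open 0.999 F [ 0.69 -0.93  4.45]
```

View pics/w17.png

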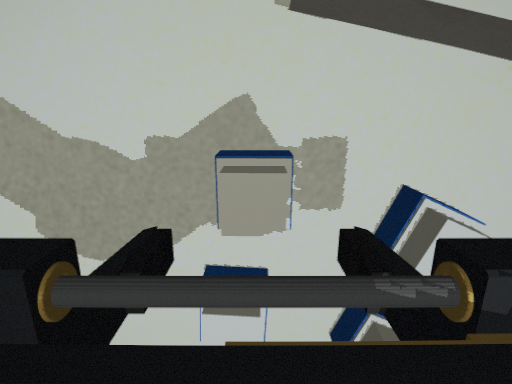

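Request:
apply_moves(
  delta_pos=[
    [0.2, 3, 1],
    [0.2, 6, 2],
    [0.2, 9, 3],
    [0.2, 12, 4],
    [0.2, 15, 4.2],
    [0.2, 15, 4.2],
    [0.2, 15, 4.2],
    [0.2, 15, 4.2],
  ],
  yaw=[0.1, 0.2, 0.3, 0.42, 0.42, 0.42, 0.42, 0.42],
  gripper=[100, 100, 100, 100, 100, 100, 100, 100],
)

```text
clock: 36.48
tool_pos: [0.5846, -0.0801, 0.1499]
eef_rot: [-0.544, -0.444, 0.552, -0.45]
contact_force: [0.2, -0.2, 0.3]
opening: 1.001
```

Run:
```python
from h import *
p,_=snap("wrist","w18")
print(get_state()['q'].round(2))
shift([.5866,-.0797,.0245],-.2)
```

```text
[ 0.35  0.83 -0.53  1.75  0.61  0.74 -0.71]
shift [[12.54, 0.23, -0.28], np.float64(-0.001), ('q7', np.float64(-0.71))] tilt [-0.004 -0.014 -1.   ] pos [ 0.5843 -0.0802  0.1499] t 36.53 open 1.0 F [ 0.16  0.14 -0.5 ]
```

View pics/w18.png

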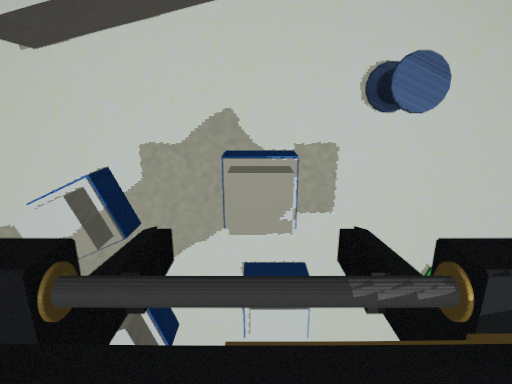

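Request:
apply_moves(
  delta_pos=[
    [3, 0.2, -0.3],
    [6, 0.2, -0.3],
    [9, 0.2, -0.3],
    [11, 0.2, -0.3],
    [12.2, 0.2, -0.3],
    [12.5, 0.2, -0.3],
    [12.5, 0.2, -0.3],
    [12.5, 0.2, -0.3],
    [12.5, 0.2, -0.3],
    [12.5, 0.2, -0.3],
  ],
  yaw=[0, 0, 0, 0, 0, 0, 0, 0, 0, 0],
  gripper=[100, 100, 100, 100, 100, 100, 0, 0, 0, 0],
)

```text
clock: 37.37
tool_pos: [0.5874, -0.0795, 0.0263]
eef_rot: [-0.544, -0.444, 0.551, -0.451]
contact_force: [-0.2, -0.3, 2.6]
opening: 0.721
```

Request:
apply_moves(
  delta_pos=[
    [0, 0, 0],
    [0, 0, 0],
    [0, 0, 0],
  ],
  yaw=[0, 0, 0],
  gripper=[0, 0, 0],
)

```text
clock: 37.62
tool_pos: [0.5875, -0.0796, 0.0266]
eef_rot: [-0.544, -0.444, 0.551, -0.451]
contact_force: [-0.2, 0.6, -1.4]
opening: 0.72
```

Request:
apply_moves(
  delta_pos=[
    [-0.5, 0, 0],
    [-1, 0, 0],
    [-1.5, 0, 0],
    [-2, 0, 0],
    [-2.5, 0, 0],
    [-2.5, 0, 0],
    [-2.5, 0, 0],
    [-2.5, 0, 0],
    [-2.5, 0, 0],
  ],
  yaw=[0, 0, 0, 0, 0, 0, 0, 0, 0],
  gripper=[0, 0, 0, 0, 0, 0, 0, 0, 0],
)

```text
clock: 38.37
tool_pos: [0.5873, -0.0793, 0.0514]
eef_rot: [-0.544, -0.444, 0.551, -0.451]
contact_force: [-0.6, -0.0, -1.9]
opening: 0.724
```

```bash
python3 wt.py
```

```text
[ 0.11 -0.06 -0.88] [0.47 0.43 0.69] [ 1.000e-02 -5.624e+01 -5.210e+00 -8.050e+00 -0.000e+00 -0.000e+00
  0.000e+00]
shift [[5.11, -59.15, 3.93]] tilt [-0.001 -0.014 -1.   ] pos [ 0.5875 -0.0792  0.0515] t 38.77 open 0.725 F [ 0.08 -1.03 -2.25]
```

Request:
apply_moves(
  delta_pos=[
    [0.8, 0, 0],
    [1.6, 0, 0],
    [2.2, 0, 0],
    [2.45, 0, 0],
    [2.45, 0, 0],
    [2.45, 0, 0],
    [2.45, 0, 0],
    [2.45, 0, 0],
    [2.45, 0, 0],
    [2.45, 0, 0],
  ],
  yaw=[0, 0, 0, 0, 0, 0, 0, 0, 0, 0],
  gripper=[0, 0, 0, 0, 0, 100, 100, 100, 100, 100],
)

```text
clock: 39.6
tool_pos: [0.5876, -0.0795, 0.0271]
eef_rot: [-0.544, -0.444, 0.551, -0.451]
contact_force: [-0.2, 0.7, 0.0]
opening: 1.001
```

Request:
apply_moves(
  delta_pos=[
    [-3, 0, 0],
    [-6, 0, 0],
    [-9, 0, 0],
    [-12, 0, 0],
    [-12.5, 0, 0],
    [-12.5, 0, 0],
  ],
  yaw=[0, 0, 0, 0, 0, 0],
  gripper=[100, 100, 100, 100, 100, 100],
)

```text
clock: 40.1
tool_pos: [0.5891, -0.0778, 0.1542]
eef_rot: [-0.546, -0.442, 0.55, -0.452]
contact_force: [0.0, -0.2, 0.0]
opening: 0.999
```

Run:
```python
from h import *
p,_=snap("wrist","w19")
shift([.5802,-.1973,.15],-.2073)
```

```text
shift [[0.41, 1.64, 11.83], np.float64(0.006), ('q7', np.float64(-0.71))] tilt [ 0.    -0.014 -1.   ] pos [ 0.5879 -0.0781  0.1525] t 40.15 open 1.002 F [-0.28  0.34 -0.08]
```

View pics/w19.png

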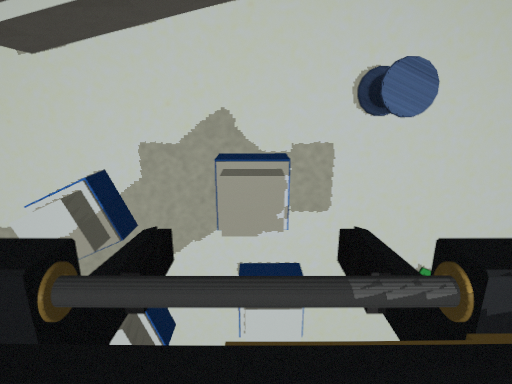

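Request:
apply_moves(
  delta_pos=[
    [0.2, 0.5, 4],
    [0.2, 1, 8],
    [0.2, 1.6, 11.8],
    [0.2, 1.6, 11.8],
    [0.2, 1.6, 11.8],
    [0.2, 1.6, 11.8],
  ],
  yaw=[0, 0, 0, 0, 0, 0],
  gripper=[100, 100, 100, 100, 100, 100],
)

```text
clock: 40.65
tool_pos: [0.5791, -0.1961, 0.1506]
eef_rot: [-0.544, -0.444, 0.551, -0.45]
contact_force: [-0.4, 0.8, -0.5]
opening: 1.001
```

Run:
```python
from h import *
p,_=snap("wrist","w20")
shift([.5802,-.1973,.0245],-.2073)
```

```text
shift [[12.65, 0.1, 0.07], np.float64(0.008), ('q7', np.float64(-0.51))] tilt [-0.001 -0.012 -1.   ] pos [ 0.5795 -0.1949  0.151 ] t 40.7 open 1.0 F [ 0.99 -0.31 -0.5 ]
```

View pics/w20.png

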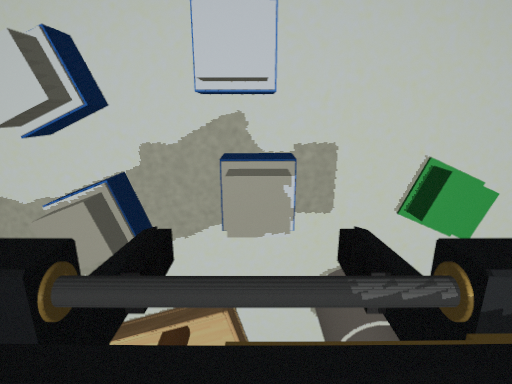

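Request:
apply_moves(
  delta_pos=[
    [3, 0.1, 0],
    [6, 0.1, 0],
    [9, 0.1, 0],
    [11, 0.1, 0],
    [12.2, 0.1, 0],
    [12.5, 0.1, 0],
    [12.5, 0.1, 0],
    [12.5, 0.1, 0],
    [12.5, 0.1, 0],
    [12.5, 0.1, 0],
  ],
  yaw=[0, 0, 0, 0, 0, 0, 0, 0, 0, 0],
  gripper=[100, 100, 100, 100, 100, 100, 0, 0, 0, 0],
)

```text
clock: 41.53
tool_pos: [0.5813, -0.1967, 0.0274]
eef_rot: [-0.545, -0.444, 0.55, -0.451]
contact_force: [2.5, 0.6, 3.7]
opening: 0.721
```

Request:
apply_moves(
  delta_pos=[
    [0, 0, 0],
    [0, 0, 0],
    [0, 0, 0],
  ],
  yaw=[0, 0, 0],
  gripper=[0, 0, 0],
  force=35,
)

```text
clock: 41.78
tool_pos: [0.581, -0.1969, 0.0274]
eef_rot: [-0.545, -0.444, 0.55, -0.451]
contact_force: [-0.4, -0.7, -1.8]
opening: 0.724
```

Request:
apply_moves(
  delta_pos=[
    [-0.5, 0, 0],
    [-1, 0, 0],
    [-1.5, 0, 0],
    [-2, 0, 0],
    [-2.5, 0, 0],
    [-2.5, 0, 0],
    [-2.5, 0, 0],
    [-2.5, 0, 0],
    [-2.5, 0, 0],
  ],
  yaw=[0, 0, 0, 0, 0, 0, 0, 0, 0],
  gripper=[0, 0, 0, 0, 0, 0, 0, 0, 0],
)

```text
clock: 42.53
tool_pos: [0.5807, -0.1966, 0.0522]
eef_rot: [-0.545, -0.444, 0.55, -0.451]
contact_force: [0.5, 0.5, -4.1]
opening: 0.721
```

```bash
python3 wt.py
```

```text
[ 0.15 -0.48 -4.77] [0.41 0.48 0.37] [ 1.000e-02 -5.949e+01 -6.290e+00 -9.270e+00  1.000e-02  0.000e+00
 -0.000e+00]
shift [[4.95, -60.86, -7.79]] tilt [ 0.001 -0.012 -1.   ] pos [ 0.581  -0.1966  0.0523] t 42.93 open 0.727 F [ 0.21 -0.28 -4.35]
```

Request:
apply_moves(
  delta_pos=[
    [0.8, 0, 0],
    [1.6, 0, 0],
    [2.2, 0, 0],
    [2.45, 0, 0],
    [2.45, 0, 0],
    [2.45, 0, 0],
    [2.45, 0, 0],
    [2.45, 0, 0],
    [2.45, 0, 0],
    [2.45, 0, 0],
  ],
  yaw=[0, 0, 0, 0, 0, 0, 0, 0, 0, 0],
  gripper=[0, 0, 0, 0, 0, 100, 100, 100, 100, 100],
)

```text
clock: 43.77
tool_pos: [0.5812, -0.1969, 0.028]
eef_rot: [-0.545, -0.444, 0.55, -0.451]
contact_force: [0.0, -0.5, -0.6]
opening: 1.0
```

Run:
```python
from h import *
shift([.5807,-.1968,.0575],-.2073)
p,_=snap("wrist","w21")
```

```text
shift [[-2.95, -0.04, 0.03], np.float64(0.007), ('q7', np.float64(-0.62))] tilt [ 0.001 -0.012 -1.   ] pos [ 0.5812 -0.1969  0.028 ] t 43.77 open 1.0 F [ 0.   -0.45 -0.59]
```

View pics/w21.png

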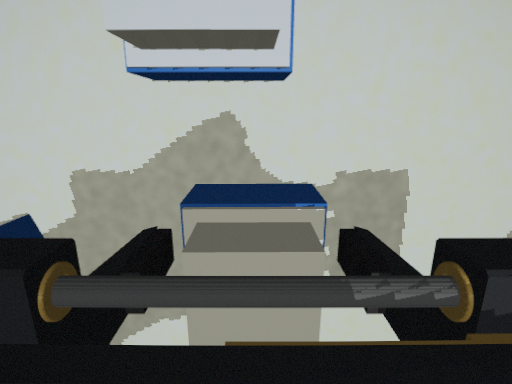

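Request:
apply_moves(
  delta_pos=[
    [-1, 0, 0],
    [-2, 0, 0],
    [-2.95, 0, 0],
    [-2.95, 0, 0],
    [-2.95, 0, 0],
    [-2.95, 0, 0],
    [-2.95, 0, 0],
    [-2.95, 0, 0],
    [-2.95, 0, 0],
    [-2.95, 0, 0],
  ],
  yaw=[0, 0, 0, 0, 0, 0, 0, 0, 0, 0],
  gripper=[100, 100, 100, 100, 50, 0, 0, 0, 0, 0],
  force=15,
)

```text
clock: 44.65
tool_pos: [0.581, -0.1965, 0.0572]
eef_rot: [-0.545, -0.444, 0.55, -0.451]
contact_force: [-0.5, 0.4, -0.4]
opening: 0.574
```

Request:
apply_moves(
  delta_pos=[
    [0, 0, 0],
    [0, 0, 0],
    [0, 0, 0],
  ],
  yaw=[0, 0, 0],
  gripper=[0, 0, 0],
)

```text
clock: 44.9
tool_pos: [0.581, -0.1965, 0.0572]
eef_rot: [-0.545, -0.444, 0.55, -0.451]
contact_force: [0.8, -0.2, -0.0]
opening: 0.551
```

Request:
apply_moves(
  delta_pos=[
    [-1, 0, 0],
    [-3, 0, 0],
    [-5, 0, 0],
    [-7, 0, 0],
    [-9, 0, 0],
    [-10, 0, 0],
    [-10, 0, 0],
  ],
  yaw=[0, 0, 0, 0, 0, 0, 0],
  gripper=[0, 0, 0, 0, 0, 0, 0],
)

```text
clock: 45.48
tool_pos: [0.5825, -0.1953, 0.1599]
eef_rot: [-0.546, -0.443, 0.549, -0.452]
contact_force: [0.0, -0.1, 0.1]
opening: 0.555
```

Run:
```python
from h import *
shift([.69,-.13,.157],-.2)
shift([.69,-.13,.0275],-.2)
p,_=snap("wrist","w22");snap("side","s22")
```

```text
shift [[0.26, 9.24, -8.54], np.float64(-0.0), ('q7', np.float64(-0.5))] tilt [ 0.005 -0.013 -1.   ] pos [ 0.5825 -0.1953  0.1599] t 45.48 open 0.555 F [ 0.03 -0.08  0.13]
shift [[13.21, 9.14, -8.69], np.float64(-0.0), ('q7', np.float64(-0.5))] tilt [ 0.005 -0.013 -1.   ] pos [ 0.5825 -0.1953  0.1599] t 45.48 open 0.555 F [ 0.03 -0.08  0.13]
```

View pics/w22.png

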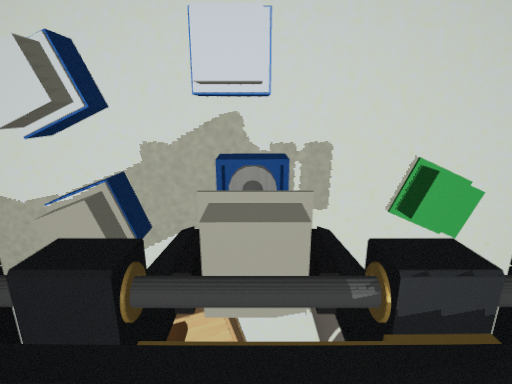

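View pics/s22.png

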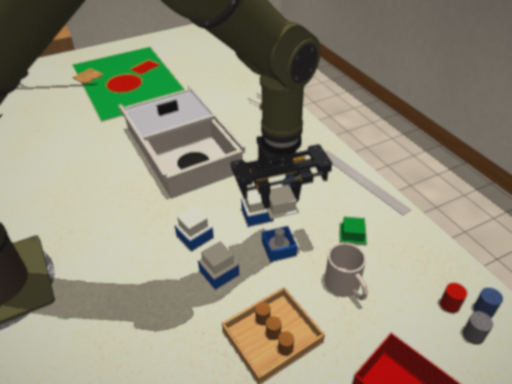

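Request:
apply_moves(
  delta_pos=[
    [0, 3, -3],
    [0, 6, -6],
    [0, 9.2, -8.6],
    [3, 9.2, -8.6],
    [6, 9.2, -8.6],
    [9, 9.2, -8.6],
    [11.5, 9.2, -8.6],
    [12.5, 9.1, -8.7],
    [13, 9.1, -8.7],
    [13, 9.1, -8.7],
  ],
  yaw=[0, 0, 0, 0, 0, 0, 0, 0, 0, 0],
  gripper=[0, 0, 0, 0, 0, 0, 0, 0, 0, 0],
)

```text
clock: 46.42
tool_pos: [0.6852, -0.1298, 0.0252]
eef_rot: [-0.543, -0.445, 0.551, -0.45]
contact_force: [-0.1, 0.3, 0.0]
opening: 0.554
```

Request:
apply_moves(
  delta_pos=[
    [0, 0, 0],
    [0, 0, 0],
  ],
  yaw=[0, 0],
  gripper=[0, 0],
)

```text
clock: 46.58
tool_pos: [0.685, -0.1296, 0.025]
eef_rot: [-0.543, -0.445, 0.551, -0.45]
contact_force: [-0.1, -0.8, -0.3]
opening: 0.554
```

Request:
apply_moves(
  delta_pos=[
    [0.1, 0, 0],
    [0.1, 0, 0],
    [0.1, 0, 0],
    [0.1, 0, 0],
    [0.1, 0, 0],
    [-3, 0, 0],
    [-7, 0, 0],
    [-10, 0, 0],
    [-13, 0, 0],
    [-13, 0, 0],
  ],
  yaw=[0, 0, 0, 0, 0, 0, 0, 0, 0, 0],
  gripper=[0, 90, 90, 90, 90, 90, 90, 90, 90, 90],
)

```text
clock: 47.42
tool_pos: [0.6897, -0.1274, 0.1622]
eef_rot: [-0.547, -0.442, 0.548, -0.453]
contact_force: [1.7, 0.4, 0.7]
opening: 0.9
```

Run:
```python
from h import *
shift([.581,-.1965,.16],-.2)
p,_=snap("wrist","w23")
```

```text
shift [[0.23, -9.28, 8.93], np.float64(-0.0), ('q7', np.float64(-0.52))] tilt [ 0.007 -0.013 -1.   ] pos [ 0.6897 -0.1274  0.1622] t 47.42 open 0.9 F [1.68 0.38 0.75]
```

View pics/w23.png

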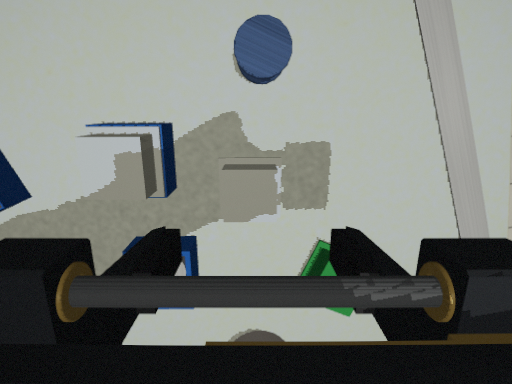

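Request:
apply_moves(
  delta_pos=[
    [0, -3, 3],
    [0, -6, 6],
    [0.2, -9.2, 8.9],
    [0.2, -9.2, 8.9],
    [0.2, -9.2, 8.9],
    [0.2, -9.2, 8.9],
    [0.2, -9.2, 8.9],
  ],
  yaw=[0, 0, 0, 0, 0, 0, 0],
  gripper=[45, 45, 45, 45, 45, 45, 45],
)

```text
clock: 48.05
tool_pos: [0.5816, -0.1951, 0.1574]
eef_rot: [-0.546, -0.444, 0.548, -0.452]
contact_force: [-0.5, 0.6, -0.3]
opening: 0.451
```

Run:
```python
from h import *
p,im=snap("wrist","w24");
a=im[130:250,180:330,::-1];cv2.imwrite("pics/w24z.png",cv2.resize(a,None,fx=5,fy=5,interpolation=2))
shift([.581,-.1965,.053],-.2)
print([(d['pixel'],d['score']) for d in spot_point("stamp_1_c","wrist")])
t,im=snap("top","t24");a=im[160:260,230:330,::-1];cv2.imwrite("pics/t24z.png",cv2.resize(a,None,fx=5,fy=5,interpolation=2))
```

```text
shift [[10.45, -0.11, 0.06], np.float64(0.002), ('q7', np.float64(-0.5))] tilt [ 0.004 -0.012 -1.   ] pos [ 0.5817 -0.195   0.1575] t 48.1 open 0.449 F [-0.07 -0.67 -0.  ]
[]
```

View pics/w24z.png

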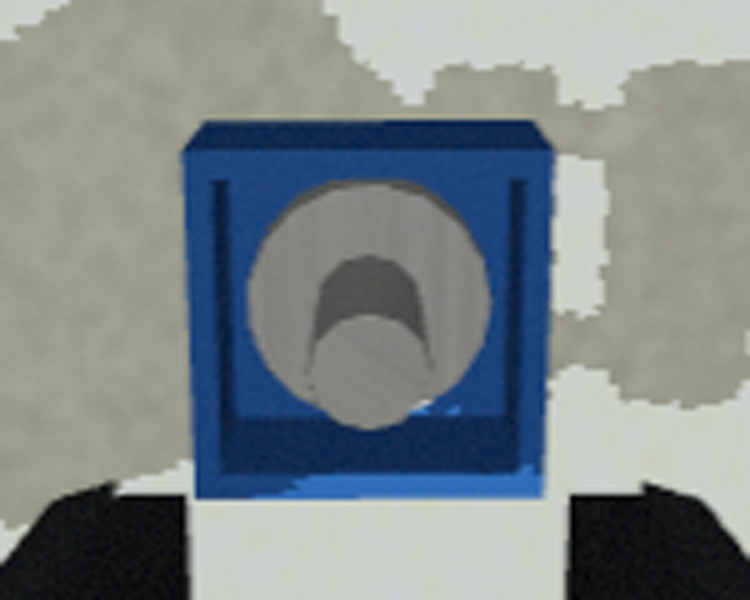

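View pics/t24z.png

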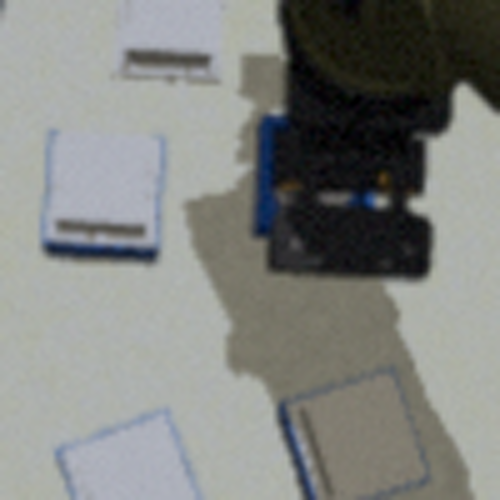

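Run:
```python
from h import *
p=camera_params("wrist");X=atz(p,(253.6,203.8),.061);print(X,atz(p,(253.6,189.6),.019))
w=lambda a,b:(180+a/5-.4,130+b/5-.4)
print(np.mean([atz(p,w(*c),.036) for c in [(184,150),(552,150),(545,497),(196,497)]],0))
shift([X[0],X[1],.053],-.2)
```

```text
[ 0.58052103 -0.19865377  0.061     ] [ 0.58069009 -0.19806137  0.019     ]
[ 0.58040866 -0.19883696  0.036     ]
shift [[10.45, -0.09, 0.24], np.float64(0.002), ('q7', np.float64(-0.5))] tilt [ 0.004 -0.012 -1.   ] pos [ 0.5815 -0.1952  0.1575] t 48.2 open 0.452 F [-0.2  -0.87 -0.21]
```

Request:
apply_moves(
  delta_pos=[
    [3, -0.1, 0.2],
    [6, -0.1, 0.2],
    [8, -0.1, 0.2],
    [9.5, -0.1, 0.2],
    [10.2, -0.1, 0.2],
    [10.4, -0.1, 0.2],
    [10.4, -0.1, 0.2],
  ],
  yaw=[0, 0, 0, 0, 0, 0, 0],
  gripper=[45, 45, 45, 45, 45, 45, 45],
)

```text
clock: 48.78
tool_pos: [0.581, -0.1977, 0.0534]
eef_rot: [-0.545, -0.444, 0.548, -0.452]
contact_force: [-0.4, 0.1, 0.6]
opening: 0.45
```

Request:
apply_moves(
  delta_pos=[
    [0, 0, 0],
    [0, 0, 0],
    [0, 0, 0],
    [0, 0, 0],
    [0, 0, 0],
    [0, 0, 0],
    [0, 0, 0],
  ],
  yaw=[0, 0, 0, 0, 0, 0, 0],
  gripper=[0, 0, 0, 0, 0, 0, 0],
  force=40,
)

```text
clock: 49.37
tool_pos: [0.5808, -0.1976, 0.0542]
eef_rot: [-0.545, -0.444, 0.548, -0.452]
contact_force: [-2.3, 0.2, 6.3]
opening: 0.216
```

Request:
apply_moves(
  delta_pos=[
    [-1, 0, 0],
    [-2, 0, 0],
    [-3.5, 0, 0],
    [-5.5, 0, 0],
    [-8, 0, 0],
    [-11, 0, 0],
    [-13, 0, 0],
    [-13, 0, 0],
  ],
  yaw=[0, 0, 0, 0, 0, 0, 0, 0],
  gripper=[0, 0, 0, 0, 0, 0, 0, 0],
)

```text
clock: 50.03
tool_pos: [0.5833, -0.1961, 0.1893]
eef_rot: [0.548, 0.442, -0.546, 0.455]
contact_force: [0.7, -0.1, -3.1]
opening: 0.21
```

Run:
```python
from h import *
shift([.524,.175,.19],-.2)
p,_=snap("wrist","w25")
```

```text
shift [[-0.64, -13.1, -35.22], np.float64(0.002), ('q7', np.float64(-0.47))] tilt [ 0.013 -0.013 -1.   ] pos [ 0.5833 -0.1961  0.1893] t 50.03 open 0.21 F [ 0.7  -0.12 -3.05]
```

View pics/w25.png

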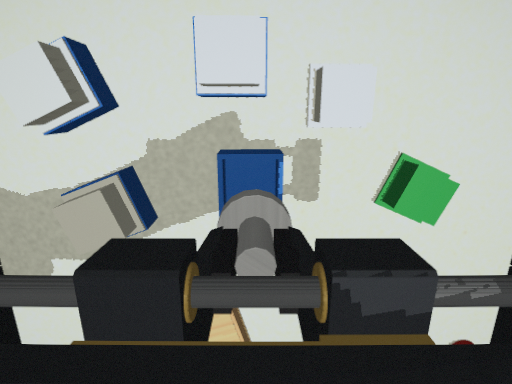

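Request:
apply_moves(
  delta_pos=[
    [-0.5, -1.5, -4],
    [-0.5, -3, -8],
    [-0.5, -4.5, -12],
    [-0.5, -6, -16],
    [-0.5, -7.5, -20],
    [-0.5, -9, -24],
    [-0.5, -10.5, -28],
    [-0.5, -12, -31.5],
    [-0.5, -13.1, -35.2],
    [-0.5, -13.1, -35.2],
  ],
  yaw=[0, 0, 0, 0, 0, 0, 0, 0, 0, 0],
  gripper=[0, 0, 0, 0, 0, 0, 0, 0, 0, 0],
)

```text
clock: 50.92
tool_pos: [0.5195, 0.1873, 0.186]
eef_rot: [0.546, 0.45, -0.542, 0.455]
contact_force: [-0.8, 2.7, -3.0]
opening: 0.217
```

Request:
apply_moves(
  delta_pos=[
    [0, 0, 0],
    [0, 0, 0],
    [0, 0, 0],
  ],
  yaw=[0, 0, 0],
  gripper=[0, 0, 0],
)

```text
clock: 51.17
tool_pos: [0.519, 0.186, 0.185]
eef_rot: [0.545, 0.45, -0.543, 0.454]
contact_force: [0.2, -0.1, -4.1]
opening: 0.208
```

Run:
```python
from h import *
p,_=snap("wrist","w26")
shift([.524,.175,.0615],-.2)
print(proj(p,[.524,.175,.012]))
```

```text
shift [[12.37, 0.54, 0.89], np.float64(0.015), ('q7', np.float64(-1.15))] tilt [ 0.007 -0.004 -1.   ] pos [0.5195 0.1852 0.1851] t 51.22 open 0.218 F [-0.05 -0.74 -3.7 ]
[[260.1173865  189.04820705]]
```

View pics/w26.png

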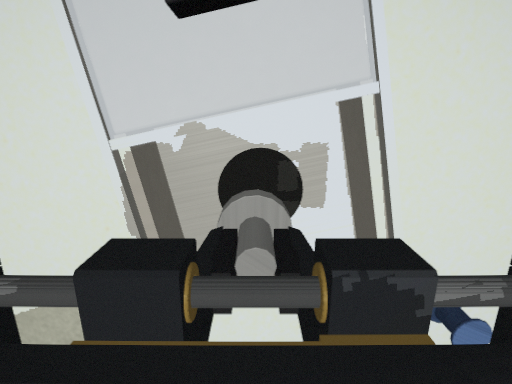

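Request:
apply_moves(
  delta_pos=[
    [1, 0.3, 0.5],
    [4, 0.5, 0.9],
    [7, 0.5, 0.9],
    [9, 0.5, 0.9],
    [10.5, 0.5, 0.9],
    [11.5, 0.5, 0.9],
    [12, 0.5, 0.9],
    [12, 0.5, 0.9],
  ],
  yaw=[0, 0, 0, 0, 0, 0, 0, 0],
  gripper=[0, 0, 0, 0, 0, 0, 0, 0],
)

```text
clock: 51.88
tool_pos: [0.5234, 0.1737, 0.0641]
eef_rot: [0.545, 0.449, -0.544, 0.454]
contact_force: [-0.8, -0.7, -2.5]
opening: 0.216
```

Run:
```python
from h import *
shift([.524,.1757,.0565],-.2)
p,_=snap("wrist","w27")
```

```text
shift [[0.76, 0.02, -0.21], np.float64(0.013), ('q7', np.float64(-1.28))] tilt [ 0.006 -0.005 -1.   ] pos [0.5234 0.1737 0.0641] t 51.88 open 0.216 F [-0.83 -0.75 -2.49]
```

View pics/w27.png

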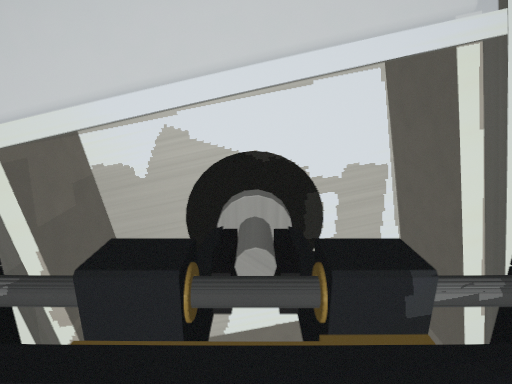

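Request:
apply_moves(
  delta_pos=[
    [0.2, 0, -0.15],
    [0.4, 0, -0.15],
    [0.6, 0, -0.15],
    [0.7, 0, -0.15],
    [0.7, 0, -0.15],
    [0.7, 0, -0.15],
  ],
  yaw=[0, 0, 0, 0, 0, 0],
  gripper=[0, 0, 0, 0, 0, 0],
)

```text
clock: 52.43
tool_pos: [0.5248, 0.1762, 0.0585]
eef_rot: [0.546, 0.449, -0.543, 0.454]
contact_force: [2.1, 0.5, -0.7]
opening: 0.211
```

Request:
apply_moves(
  delta_pos=[
    [0, 0, 0],
    [0, 0, 0],
    [0, 0, 0],
    [0, 0, 0],
    [0, 0, 0],
  ],
  yaw=[0, 0, 0, 0, 0],
  gripper=[60, 60, 60, 60, 60],
)

```text
clock: 52.85
tool_pos: [0.5247, 0.1761, 0.0585]
eef_rot: [0.546, 0.449, -0.543, 0.454]
contact_force: [-0.3, 0.5, 0.2]
opening: 0.562
```

Request:
apply_moves(
  delta_pos=[
    [-1, 0, 0],
    [-3, 0, 0],
    [-6, 0, 0],
    [-9, 0, 0],
    [-12, 0, 0],
    [-15, 0, 0],
    [-15, 0, 0],
  ],
  yaw=[0, 0, 0, 0, 0, 0, 0],
  gripper=[60, 60, 60, 60, 60, 60, 60],
)

```text
clock: 53.43
tool_pos: [0.5258, 0.1785, 0.2145]
eef_rot: [0.549, 0.448, -0.539, 0.455]
contact_force: [0.7, 0.8, -0.0]
opening: 0.603
```

Run:
```python
from h import *
p,im=snap("wrist","w28")
shift([.685,-.13,.16],-.2)
snap("side","s28");a=cv2.imread("pics/s28.png")[80:300,110:330]
cv2.imwrite("pics/s28z.png",cv2.resize(a,None,fx=2.7,fy=2.7,interpolation=2))
```

```text
shift [[5.45, 21.36, 27.26], np.float64(0.013), ('q7', np.float64(-1.12))] tilt [ 0.014 -0.001 -1.   ] pos [0.5249 0.1776 0.212 ] t 53.48 open 0.603 F [ 0.38 -0.21  0.17]
```

View pics/w28.png

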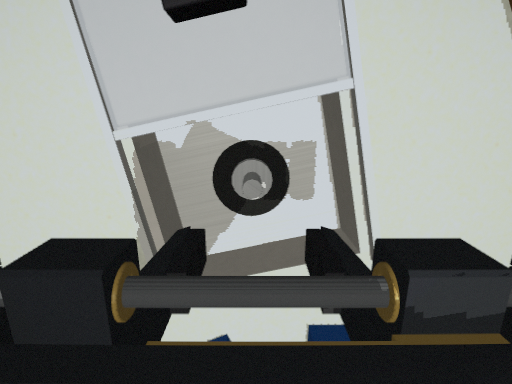

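View pics/s28z.png

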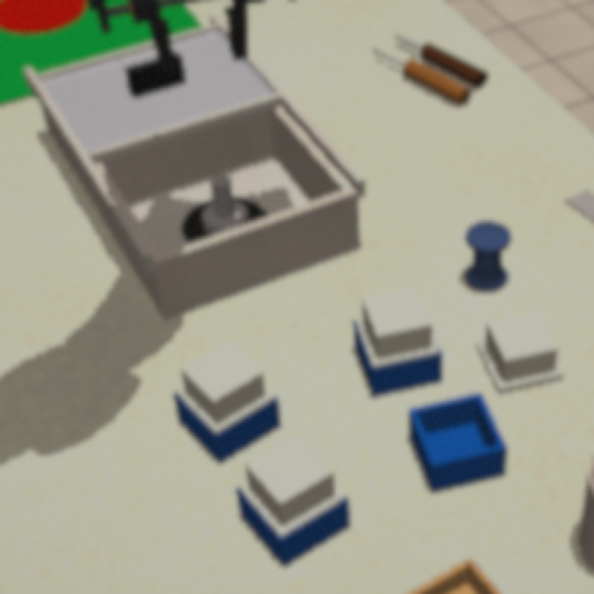

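Request:
apply_moves(
  delta_pos=[
    [0, 2.5, 3.2],
    [0, 5, 6.4],
    [0, 7.5, 9.6],
    [0, 10, 12.8],
    [0, 12.5, 16],
    [0, 15, 19.2],
    [2, 17.5, 22.4],
    [4, 20, 25.6],
    [5.4, 21.3, 27.2],
    [5.4, 21.3, 27.2],
  ],
  yaw=[0, 0, 0, 0, 0, 0, 0, 0, 0, 0],
  gripper=[90, 90, 90, 90, 90, 90, 90, 90, 90, 90],
)

```text
clock: 54.37
tool_pos: [0.6813, -0.1397, 0.1519]
eef_rot: [-0.545, -0.446, 0.548, -0.452]
contact_force: [-0.4, -1.3, -0.3]
opening: 0.901
```

Request:
apply_moves(
  delta_pos=[
    [0, 0, 0],
    [0, 0, 0],
    [0, 0, 0],
  ],
  yaw=[0, 0, 0],
  gripper=[90, 90, 90],
)

```text
clock: 54.62
tool_pos: [0.6805, -0.1386, 0.1513]
eef_rot: [-0.545, -0.447, 0.548, -0.451]
contact_force: [0.6, 0.6, -0.1]
opening: 0.9
```

Run:
```python
from h import *
p,im=snap("wrist","w29")
a=im[130:250,180:330,::-1];cv2.imwrite("pics/w29z.png",cv2.resize(a,None,fx=5,fy=5,interpolation=2))
shift([.685,-.1296,.0265],-.2)
```

```text
shift [[12.55, 0.19, -0.99], np.float64(0.006), ('q7', np.float64(-0.51))] tilt [ 0.002 -0.008 -1.   ] pos [ 0.681  -0.138   0.1521] t 54.67 open 0.901 F [0.49 0.91 0.61]
```

View pics/w29z.png

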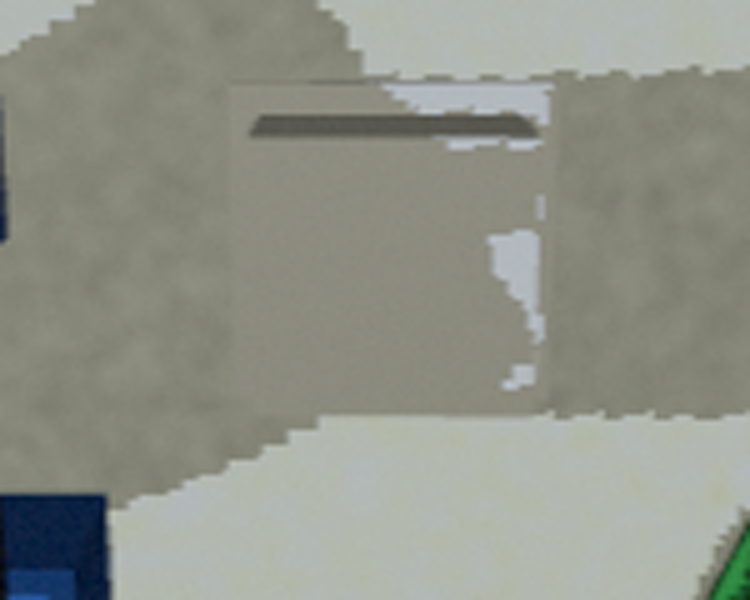

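Run:
```python
from h import *
p=camera_params("wrist");w=lambda a,b:(180+a/5-.4,130+b/5-.4)
c=[atz(p,w(*c),.036) for c in [(250,137),(541,137)]];print(c,np.linalg.norm(c[1]-c[0]))
print(atz(p,w(395,413),.036))
print(np.mean([atz(p,w(395,413),.036),np.mean(c,0)],0))
```

```text
[array([ 0.66706392, -0.10311705,  0.036     ]), array([ 0.71458355, -0.11252542,  0.036     ])] 0.04844206275319367
[ 0.68148544 -0.15540351  0.036     ]
[ 0.68615459 -0.13161237  0.036     ]
```

Run:
```python
from h import *
shift([.686,-.131,.0265],-.2)
```

```text
shift [[12.55, 0.31, -0.87], np.float64(0.006), ('q7', np.float64(-0.51))] tilt [ 0.002 -0.008 -1.   ] pos [ 0.681  -0.138   0.1521] t 54.67 open 0.901 F [0.49 0.91 0.61]
```

Request:
apply_moves(
  delta_pos=[
    [2, 0.3, -0.9],
    [5, 0.3, -0.9],
    [8, 0.3, -0.9],
    [10.5, 0.3, -0.9],
    [12, 0.3, -0.9],
    [12.5, 0.3, -0.9],
    [12.5, 0.3, -0.9],
  ],
  yaw=[0, 0, 0, 0, 0, 0, 0],
  gripper=[90, 90, 90, 90, 90, 90, 90],
)

```text
clock: 55.25
tool_pos: [0.6856, -0.1297, 0.0266]
eef_rot: [-0.544, -0.447, 0.547, -0.452]
contact_force: [-0.2, 0.0, -0.4]
opening: 0.901
```

Request:
apply_moves(
  delta_pos=[
    [0, 0, 0],
    [0, 0, 0],
    [0, 0, 0],
    [0, 0, 0],
    [0, 0, 0],
    [0, 0, 0],
    [0, 0, 0],
    [0, 0, 0],
  ],
  yaw=[0, 0, 0, 0, 0, 0, 0, 0],
  gripper=[0, 0, 0, 0, 0, 0, 0, 0],
  force=15,
)

```text
clock: 55.92
tool_pos: [0.6861, -0.1299, 0.0276]
eef_rot: [-0.545, -0.447, 0.547, -0.452]
contact_force: [-0.3, 0.5, 6.2]
opening: 0.555
```

Request:
apply_moves(
  delta_pos=[
    [-2, 0, 0],
    [-4, 0, 0],
    [-7, 0, 0],
    [-10, 0, 0],
    [-12, 0, 0],
    [-12, 0, 0],
    [-12, 0, 0],
  ],
  yaw=[0, 0, 0, 0, 0, 0, 0],
  gripper=[0, 0, 0, 0, 0, 0, 0],
)

```text
clock: 56.5
tool_pos: [0.6864, -0.1291, 0.1485]
eef_rot: [-0.545, -0.446, 0.546, -0.453]
contact_force: [-0.2, 0.5, -0.5]
opening: 0.553
```

Run:
```python
from h import *
p,im=snap("wrist","w30")
shift([.5803,-.198,.11],-.2073)
```

```text
shift [[3.74, -9.0, 8.74], np.float64(0.015), ('q7', np.float64(-0.52))] tilt [ 0.001 -0.008 -1.   ] pos [ 0.6853 -0.1292  0.1469] t 56.55 open 0.553 F [-0.72  0.24 -1.26]
```

View pics/w30.png

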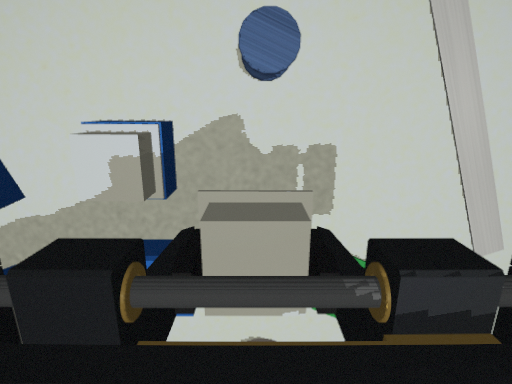

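Request:
apply_moves(
  delta_pos=[
    [0, -3, 3],
    [0, -6, 6],
    [1, -9, 8.7],
    [2, -9, 8.7],
    [3, -9, 8.7],
    [3.7, -9, 8.7],
    [3.7, -9, 8.7],
    [3.7, -9, 8.7],
  ],
  yaw=[0, 0, 0.015, 0.015, 0.015, 0.015, 0.015, 0.015],
  gripper=[0, 0, 0, 0, 0, 0, 0, 0],
)

```text
clock: 57.22
tool_pos: [0.5814, -0.1958, 0.1095]
eef_rot: [-0.548, -0.444, 0.55, -0.448]
contact_force: [0.1, 0.1, -0.3]
opening: 0.552
```

Run:
```python
from h import *
p,im=snap("wrist","w31")
shift([.5806,-.197,.0586],-.2073)
```

```text
shift [[5.15, -0.1, 0.09], np.float64(0.001), ('q7', np.float64(-0.55))] tilt [ 0.002 -0.007 -1.   ] pos [ 0.5817 -0.196   0.1101] t 57.27 open 0.555 F [-0.24  0.9  -0.15]
```

View pics/w31.png

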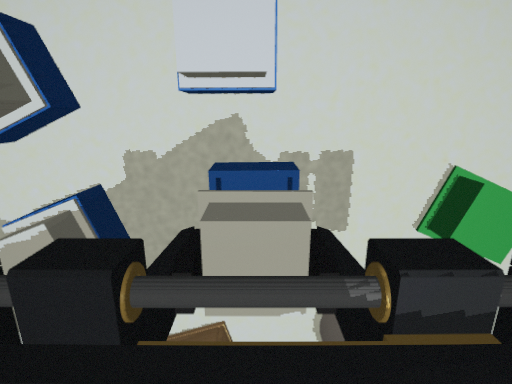

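Request:
apply_moves(
  delta_pos=[
    [1.5, -0.1, 0.1],
    [3, -0.1, 0.1],
    [4, -0.1, 0.1],
    [4.5, -0.1, 0.1],
    [4.8, -0.1, 0.1],
    [5, -0.1, 0.1],
    [5.1, -0.1, 0.1],
    [5.1, -0.1, 0.1],
  ],
  yaw=[0, 0, 0, 0, 0, 0, 0, 0],
  gripper=[0, 0, 0, 0, 0, 0, 0, 0],
)

```text
clock: 57.93
tool_pos: [0.5809, -0.1971, 0.0595]
eef_rot: [-0.548, -0.444, 0.549, -0.448]
contact_force: [0.8, 0.8, -0.5]
opening: 0.556
```

Run:
```python
from h import *
p,im=snap("wrist","w32");snap("side","s32")
shift([.5806,-.197,.0586],-.2073)
a=cv2.imread("pics/s32.png")[150:300,200:350]
cv2.imwrite("pics/s32z.png",cv2.resize(a,None,fx=4,fy=4,interpolation=2))
```

```text
shift [[0.1, -0.04, -0.01], np.float64(0.001), ('q7', np.float64(-0.59))] tilt [ 0.003 -0.007 -1.   ] pos [ 0.5809 -0.1972  0.0596] t 58.03 open 0.554 F [-0.63  0.59 -0.74]
```

View pics/w32.png

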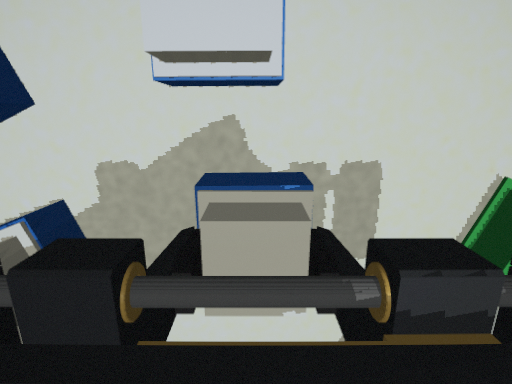

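View pics/s32z.png

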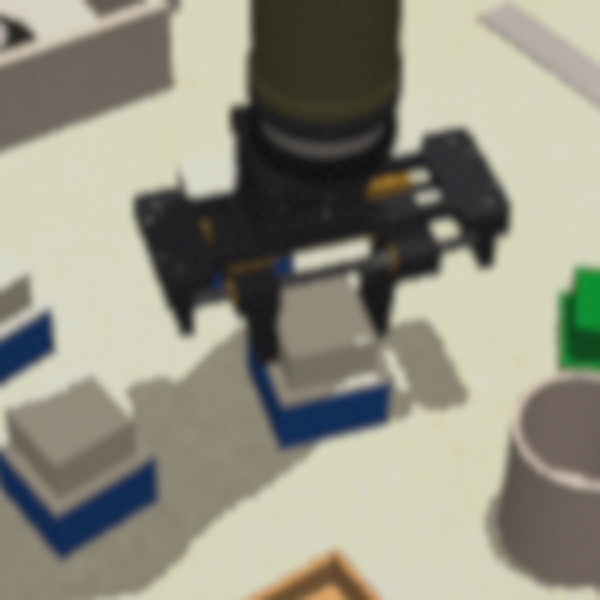

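Request:
apply_moves(
  delta_pos=[
    [0.1, 0, 0],
    [0.1, 0, 0],
    [0.1, 0, 0],
    [0.1, 0, 0],
    [0.1, 0, 0],
    [0.1, 0, 0],
    [0.1, 0, 0],
    [0.1, 0, 0],
  ],
  yaw=[0, 0, 0, 0, 0, 0, 0, 0],
  gripper=[0, 0, 90, 90, 90, 90, 90, 90],
)

```text
clock: 58.7
tool_pos: [0.5809, -0.1972, 0.0586]
eef_rot: [-0.548, -0.443, 0.549, -0.448]
contact_force: [0.1, -0.6, -0.6]
opening: 0.899
```

Request:
apply_moves(
  delta_pos=[
    [-2, 0, 0],
    [-5, 0, 0],
    [-8, 0, 0],
    [-12, 0, 0],
    [-15, 0, -2],
    [-15, 0, -4],
    [-15, 0, -6],
    [-15, 0, -6],
  ],
  yaw=[0, 0, 0, 0, 0, 0, 0, 0],
  gripper=[90, 90, 90, 90, 90, 90, 90, 90],
)

```text
clock: 59.37
tool_pos: [0.5941, -0.1317, 0.2097]
eef_rot: [0.548, 0.446, -0.546, 0.45]
contact_force: [0.3, 0.9, 1.1]
opening: 0.9
```

Run:
```python
from h import *
p,im=snap("wrist","w33");snap("side","s33")
a=cv2.imread("pics/s33.png")[100:300,150:400]
cv2.imwrite("pics/s33z.png",cv2.resize(a,None,fx=3,fy=3,interpolation=2))
shift([.52,.335,.25],np.pi/2)
print(get_state()['q'].round(2))
```

```text
shift [[-4.53, -16.67, -44.72], np.float64(1.367), ('q7', np.float64(-0.55))] tilt [ 0.003 -0.007 -1.   ] pos [ 0.5926 -0.137   0.2082] t 59.47 open 0.899 F [-0.06 -0.28 -0.58]
[ 0.48  0.78 -0.61  1.65  0.55  0.89 -0.55]
```

View pics/w33.png

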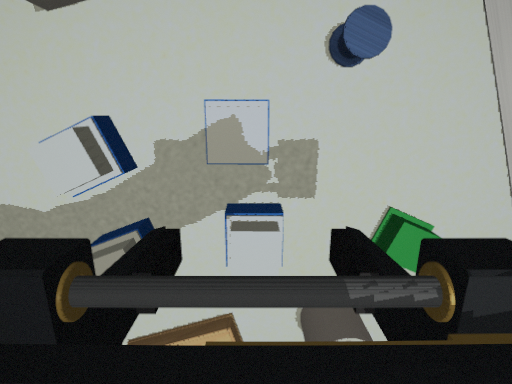

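View pics/s33z.png

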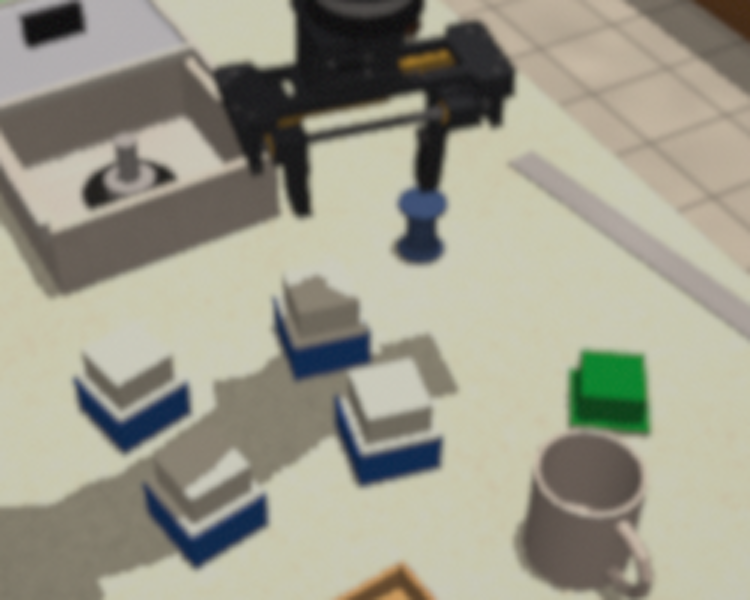

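Run:
```python
from h import *
shift([.52,.38,.2],0.02)
```

```text
shift [[0.43, -17.6, -49.16], np.float64(-0.224), ('q7', np.float64(-0.55))] tilt [ 0.003 -0.007 -1.   ] pos [ 0.5926 -0.137   0.2082] t 59.47 open 0.899 F [-0.06 -0.28 -0.58]
```

Request:
apply_moves(
  delta_pos=[
    [0, -1.3, -3.7],
    [0, -2.6, -7.4],
    [0, -3.9, -11.1],
    [0, -5.2, -14.8],
    [0, -6.5, -18.5],
    [0, -7.8, -22.2],
    [0, -9.1, -25.9],
    [0, -10.4, -29.6],
    [0, -11.7, -33.3],
    [0, -13, -36.5],
  ],
  yaw=[-0.05, -0.1, -0.15, -0.2, -0.22, -0.22, -0.22, -0.22, -0.22, -0.22],
  gripper=[40, 40, 40, 40, 40, 40, 40, 40, 40, 40],
)

```text
clock: 60.3
tool_pos: [0.5396, 0.2475, 0.2048]
eef_rot: [0.495, 0.501, -0.498, 0.506]
contact_force: [1.6, 0.2, 0.6]
opening: 0.4
```

Run:
```python
from h import *
print(get_state()['q'].round(2))
shift([.52,.38,.18],0.02)
```

```text
[-0.17  0.77 -0.62  1.7   0.57  0.86 -1.02]
shift [[2.37, -1.77, -13.3], np.float64(-0.006), ('q7', np.float64(-1.02))] tilt [ 0.002 -0.008 -1.   ] pos [0.5396 0.2475 0.2048] t 60.3 open 0.4 F [1.63 0.18 0.65]
```

Request:
apply_moves(
  delta_pos=[
    [0, -0.6, -4],
    [0, -1.2, -8],
    [0, -1.7, -12],
    [2, -1.7, -13.3],
    [2.4, -1.7, -13.3],
    [2.4, -1.7, -13.3],
    [2.4, -1.7, -13.3],
  ],
  yaw=[0, 0, 0, 0, 0, 0, 0],
  gripper=[40, 40, 40, 40, 40, 40, 40],
)

```text
clock: 60.88
tool_pos: [0.522, 0.3769, 0.1788]
eef_rot: [0.495, 0.499, -0.5, 0.506]
contact_force: [-0.1, -0.1, 1.1]
opening: 0.401
```

Run:
```python
from h import *
snap("side","s34");snap("wrist","w34")
a=cv2.imread("pics/s34.png")[40:240,80:330]
cv2.imwrite("pics/s34z.png",cv2.resize(a,None,fx=3,fy=3,interpolation=2))
shift([.52,.38,.098],0.02)
```

```text
shift [[8.19, -0.26, -0.33], np.float64(-0.009), ('q7', np.float64(-1.17))] tilt [ 0.003 -0.01  -1.   ] pos [0.5224 0.3775 0.18  ] t 60.98 open 0.4 F [ 0.4  -0.94  0.18]
```

View pics/s34z.png

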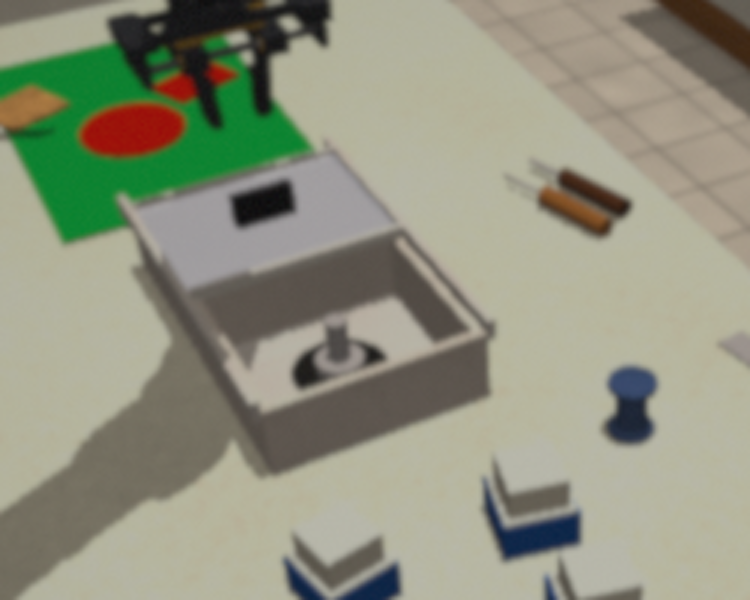

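View pics/w34.png

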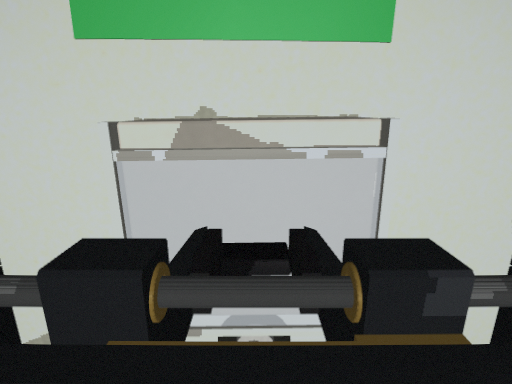

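Request:
apply_moves(
  delta_pos=[
    [2, -0.2, 0],
    [4, -0.2, 0],
    [6, -0.2, 0],
    [7.5, -0.2, 0],
    [8, -0.2, 0],
    [8, -0.2, 0],
  ],
  yaw=[0, 0, 0, 0, 0, 0],
  gripper=[40, 40, 40, 40, 40, 40],
)

```text
clock: 61.48
tool_pos: [0.5211, 0.3748, 0.0993]
eef_rot: [0.495, 0.499, -0.5, 0.506]
contact_force: [-0.4, 0.0, 1.0]
opening: 0.4
```

Request:
apply_moves(
  delta_pos=[
    [0, 0, 1],
    [0, 0, 2],
    [0, 0, 3],
    [0, 0, 4],
    [0, 0, 5],
    [0, 0, 6],
    [0, 0, 7],
    [0, 0, 8],
    [0, 0, 9],
    [0, 0, 9],
  ],
  yaw=[0, 0, 0, 0, 0, 0, 0, 0, 0, 0],
  gripper=[40, 40, 40, 40, 40, 40, 40, 40, 40, 40],
)

```text
clock: 62.32
tool_pos: [0.522, 0.2807, 0.0999]
eef_rot: [0.495, 0.497, -0.502, 0.506]
contact_force: [-0.3, -1.1, -0.1]
opening: 0.402
```

Run:
```python
from h import *
snap("side","s35")
a=cv2.imread("pics/s35.png")[40:240,80:330]
cv2.imwrite("pics/s35z.png",cv2.resize(a,None,fx=3,fy=3,interpolation=2))
shift([.523,.195,.099],0.02)
```

```text
shift [[0.22, 0.08, 8.71], np.float64(-0.013), ('q7', np.float64(-1.2))] tilt [ 0.001 -0.015 -1.   ] pos [0.5216 0.2821 0.0999] t 62.37 open 0.399 F [-0.03 -0.08 -0.39]
```

View pics/s35z.png

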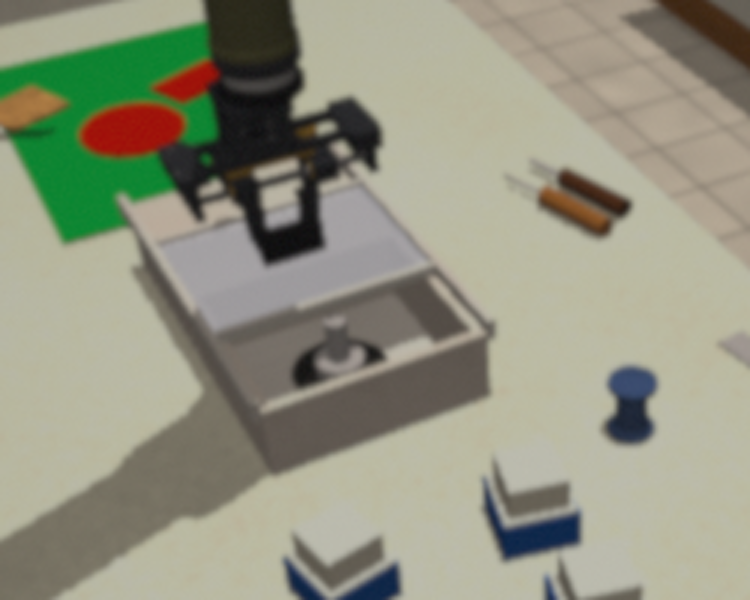

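Guard is moving with the push. Continue.

Request:
apply_moves(
  delta_pos=[
    [0, 0, 1],
    [0, 0, 2],
    [0, 0, 3],
    [0, 0, 4],
    [0, 0, 5],
    [0, 0, 6],
    [0, 0, 7],
    [0, 0, 7.7],
    [0, 0, 8.2],
    [0, 0, 8.2],
  ],
  yaw=[0, 0, 0, 0, 0, 0, 0, 0, 0, 0],
  gripper=[40, 40, 40, 40, 40, 40, 40, 40, 40, 40],
)

```text
clock: 63.2
tool_pos: [0.5222, 0.1979, 0.1011]
eef_rot: [0.495, 0.497, -0.503, 0.506]
contact_force: [1.3, -0.7, -0.2]
opening: 0.399
```

Request:
apply_moves(
  delta_pos=[
    [0, 0, 0.3],
    [0, 0, 0.6],
    [0, 0, 0.9],
    [0, 0, 0.9],
  ],
  yaw=[0, 0, 0, 0],
  gripper=[40, 40, 40, 40],
)

```text
clock: 63.53
tool_pos: [0.5221, 0.1918, 0.1013]
eef_rot: [0.495, 0.499, -0.501, 0.505]
contact_force: [0.3, 5.9, -3.0]
opening: 0.398
```

Request:
apply_moves(
  delta_pos=[
    [0, 0, 0.3],
    [0, 0, 0.6],
    [0, 0, 0.8],
    [0, 0, 0.8],
  ],
  yaw=[0, 0, 0, 0],
  gripper=[40, 40, 40, 40],
)

```text
clock: 63.87
tool_pos: [0.522, 0.1914, 0.1015]
eef_rot: [0.498, 0.503, -0.495, 0.504]
contact_force: [1.0, 12.8, -9.3]
opening: 0.397
```

Request:
apply_moves(
  delta_pos=[
    [0, 0, -0.5],
    [0, 0, -1.5],
    [-1, 0, -2],
    [-4, 0, -2],
    [-8, 0, -2],
    [-12, 0, -2],
    [-16, 0, -2],
    [-18, 0, -2],
  ],
  yaw=[0, 0, 0, 0, 0, 0, 0, 0],
  gripper=[40, 40, 40, 40, 40, 40, 40, 40],
)

```text
clock: 64.53
tool_pos: [0.5221, 0.2121, 0.2871]
eef_rot: [0.5, 0.502, -0.494, 0.505]
contact_force: [0.4, 0.9, 0.1]
opening: 0.404
```

Request:
apply_moves(
  delta_pos=[
    [0, 0, 3],
    [0, -1, 6],
    [0, -2, 8],
    [0, -4, 8],
    [0, -6, 8],
    [0, -6, 8],
    [0, -6, 8],
  ],
  yaw=[0, 0, 0, 0, 0, 0, 0],
  gripper=[40, 40, 40, 40, 40, 40, 40],
)

```text
clock: 65.12
tool_pos: [0.4627, 0.1308, 0.2871]
eef_rot: [0.499, 0.502, -0.494, 0.505]
contact_force: [1.0, -0.1, 0.5]
opening: 0.398
```

Run:
```python
from h import *
shift([.523,.195,.099],0.02)
for c in("side","top","wrist"): p,_=snap(c,c+"36")
a=cv2.imread("pics/side36.png")[40:240,80:330]
cv2.imwrite("pics/s36z.png",cv2.resize(a,None,fx=3,fy=3,interpolation=2))
```

```text
shift [[18.88, 5.95, -6.29], np.float64(-0.006), ('q7', np.float64(-0.87))] tilt [ 0.009  0.002 -1.   ] pos [0.4627 0.1308 0.2871] t 65.12 open 0.398 F [ 1.   -0.09  0.52]
```

View pics/s36z.png

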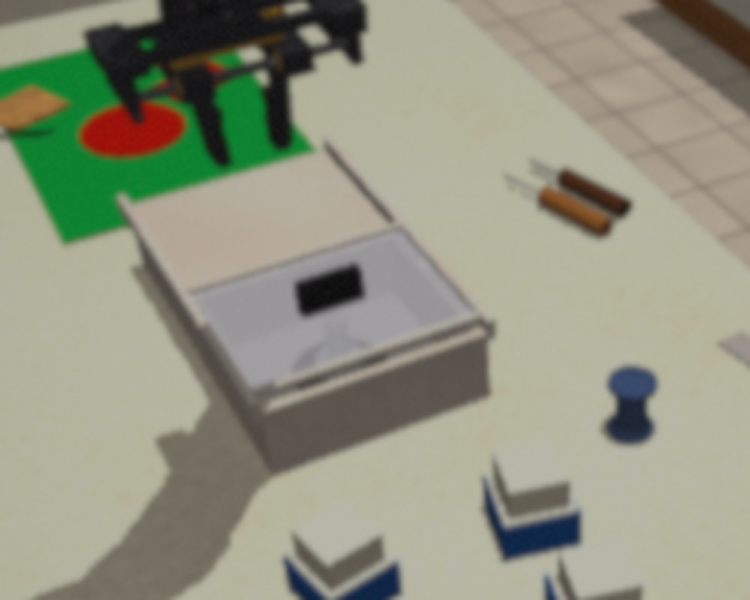

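View pics/wrist36.png

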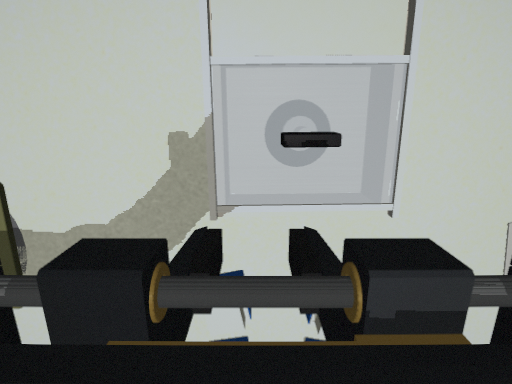

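View pics/side36.png

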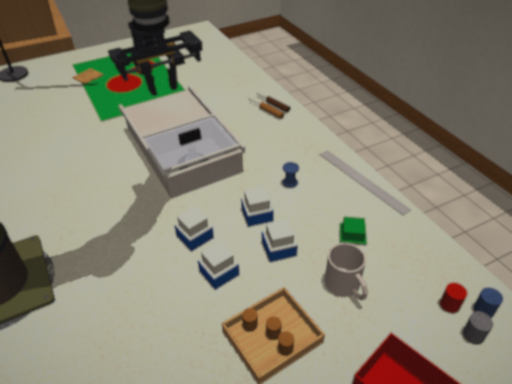

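Run:
```python
from h import *
t=camera_params("top");s=camera_params("side")
a=cv2.imread("pics/top36.png")[120:280,140:410]
cv2.imwrite("pics/t36z.png",cv2.resize(a,None,fx=2.9,fy=2.9,interpolation=2))
a=cv2.imread("pics/side36.png")[180:384,160:380]
cv2.imwrite("pics/s36y.png",cv2.resize(a,None,fx=2.9,fy=2.9,interpolation=2))
p=camera_params("wrist")
print("grip",atz(p,(310,134),.113),atz(p,(310,147),.113))
for px in [(250,313),(273,321),(286,337)]: print(atz(s,px,.043).round(3))
```

```text
grip [0.52102431 0.18004572 0.113     ] [0.52178599 0.16701562 0.113     ]
[ 0.433 -0.341  0.043]
[ 0.464 -0.376  0.043]
[ 0.468 -0.416  0.043]
```

View pics/t36z.png

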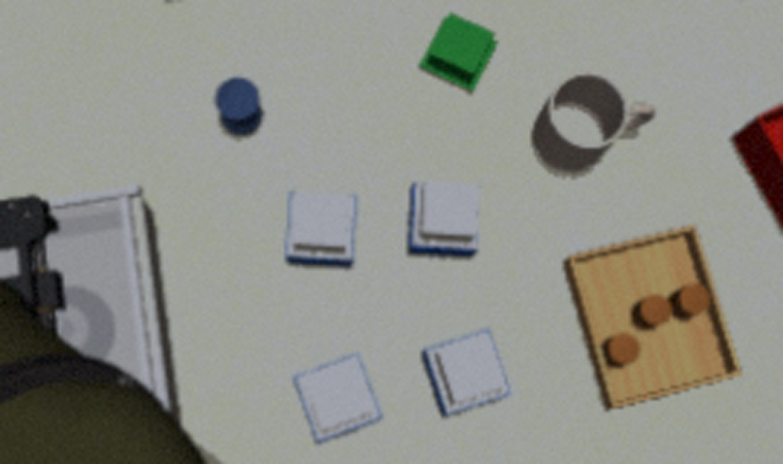

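View pics/s36y.png

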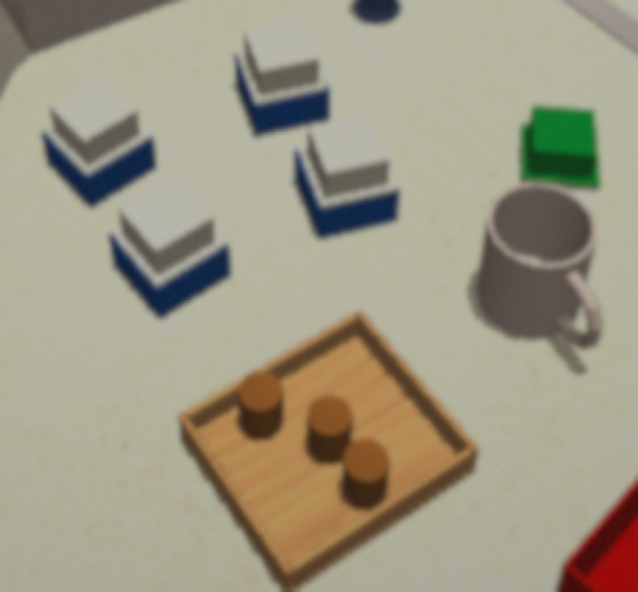

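```bash
python3 -c "
from plant import *
print(finish_job())"
```

```text
the job is handed in; nothing more can be done
None
```

The job is done and handed in at about 65 s on the robot's clock, well inside the 210 s limit.

- **Guard and pieces:** I slid the guard open until it met its stop, pushing back with about 11 N. I then moved all three wooden pieces from the bed into the tray.
- **Hefting:** With their lids on, the four boxes weighed about 1.3, 1.4, 0.9 and 4.8 N, so the heavy one was clear.
- **Stamp and lid:** I opened the heavy box and stood its steel stamp upright on the disc. I then put the lid back on and pushed the guard shut against its stop (about 13 N).

**Last checks:**
- The stamp stood upright, its foot within about 2 pixels of the disc's centre, seen before the guard was shut.
- The guard's grip is within about 2 mm of the bed's centre, so it is shut.
- All four boxes are upright with their lids seated.
- All three pieces are standing in the tray. One was displaced about 2–3 cm while the arm was elsewhere, but it stayed inside, so I left it.
- The mug and the spool look unmoved.

**Force while gripping:** When I gripped the second box, near the arm's inner reach limit, the wrist force briefly read about 36 N up and 15 N sideways, and that box shifted about 5 mm. This was close to the 40 N contact limit, and I could not tell what caused it or whether a link touched anything. The readings taken later were at most about 16 N.

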